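Put the rinsed paste pots to dry under the air nozzle

ROBOT

A 6-joint arm with a two-finger parallel gripper is mounted at the origin on the work surface. World frame = base frame: x ahead of the robot, y to its left, z up, the work surface at z = 0. Lengths are in m, angles in rad, forces in N, time in s.
With the tool pointing down it reaches from about 0.375 to 0.9 m from the base axis. Payload 3.1 kg.
Tool frame: the origin (TCP) lies midway between the tips of the shut fingers; the grasp point (between the pads) lies 19 mm behind it (manip.pinch_z is the distance from the TCP to the grasp point, in m); z points along the fingers, y is the line along which they close (so a half turn about z gives the same grasp; the last joint's range is limited). The gripper opens to 85 mm and grips with 20 to 120 N. Pads are 22 mm wide; open, the fingers measure 114 mm over their backs; the gripper's body (76 mm by 85 mm) begins 54 mm behind the grasp point. The pads swing forward as they close: fully open they stand 13 mm farther back than shut.
Start: joints at [1.046, 0.527, 1.433, -0, 1.181, -0.178], TCP at [0.212, 0.588, 0.231] pointing down, gripper open.
Joint ranges: [-3.08, 3.08], [-0.75, 2.2], [0.22, 2.44], [-1.43, 4.57], [0, 2.65], [-2.85, 2.85]. Speed limits (rad/s): [2.79, 2.79, 3.14, 3.14, 3.14, 3.14].

INTERFACE

Orientations are given as a unit quaternion [x, y, z, w].
In Python, from station import manip, viewer, ticket gives the robot as it stands.
- The arm moves only by the shell command python3 -m creep 'ROWS' [FORCE]. ROWS is JSON, a list of rows, each an object with "slide": the shift along the tool's x, y, z in cm, a list of three; "angular": the turn, a rotation vector about the tool's x, y, z in rad, a list of three; "claw": the opening, from -1 (shut) to 1 (fully open). A call has 1 to 10 rows; each row shifts and turns the commanded pose from where the row before left it, along the tool's axes as they then stand; what a row does not reach is not made up. A row lasts 1/12 s, in which the tool goes at most 41.7 mm and 7.16 degrees, less where a joint would pass 70% of its speed; a pose out of reach is approached as far as the arm can. A call with a gripper value outside its range is refused whole. The fingers move at their own pace and stop on an object; FORCE is the grip in N (left out, the last holds). Time passes only in rows, so rows that do not move let the fingers close. It gives the time, the measured TCP pose, the force, the opening and the grip force at its end, in the units of the state.
- manip.sense(): the state, without advancing time (a new reading comes with each control period).
- viewer.snapshot(name): name is "scene" or "top" or "wrist"; returns the picture (480x640x3 uint8, blue, green, red); there is no depth.
- viewer.calibration(name): a dict with "fov_y" (degrees; the focal length in pixels is half the picture's height over the tangent of half this angle, whatever the lens; pixels are square), "cx", "cy" (the principal point, pixels), "T" (4x4, takes a point from camera to world coordinates); the wrist camera has in their place "tool_from_camera" (4x4, takes a point from camera to tool coordinates, whose origin is the TCP and whose axes are the flange's). Camera axes: x right, y up, looking along -z (the intrinsics and any distortion apply to the point x, -y, -z); pixel columns grow to the right and rows downward; lengths in m; the calibration is good to about 2 mm. A picture is of the moment at which its call begins: read the wrist's pose just before it. calibration takes no time and is no camera call.
- ticket.sign_off(): hands the job in; it is judged then, once.
The state is a dict: "t": time; "q": joint angles; "qd": joint speeds; "tau": joint torques, N m; "tcp_pos": TCP position; "tool_rot": TCP orientation; "force": force on the tool from outside, world axes, zero at the start; "ft_torque": the same for the moment, N m; "finger_gap": opening from 0.0 (shut) to 1.0 (fully open); "gripper_force": force on a finger pad.
Only numpy, scipy, OpenCV 4.12 (cv2) and the standard library are available. Lean on these libraries where they do the work, as an engineer would, in place of code of your own. Each camera call takes 0.05 s, during which the arm holds its last target. There are 200 camera calls.

TASK

Get the rinsed yellow paste pots drying: take the parcel-tape roll off the drying board and lay it flat in the white tape tray, and set every yellow pot upside down on a post of its own on the board, well down so it rests on the post's top. When all are on, slide the board flat along the bench by its black grip bar, without lifting it, until the tip of the air nozzle points at the red spot, and only then throw the red valve lever fully over, away from the robot. Leave the other things on the bench where they are, and have pots, board and roll all still in place when you finish.

Things in the scene. Friction and masses are not known exactly. Their poses are not given: they have to be found in the camera images.
- pot_a: yellow square plastic pot with a black base, 56 x 56 mm outside, 90 mm long, wall 4 mm, base 5 mm thick, inside 48 x 48 mm and 85 mm deep. Origin: outside centre of its base; z runs along the pot from base to open mouth. It starts lying on one flat side. May be absent (None).
- pot_b: yellow square plastic pot with a black base, 56 x 56 mm outside, 90 mm long, wall 4 mm, base 5 mm thick, inside 48 x 48 mm and 85 mm deep. Origin: outside centre of its base; z runs along the pot from base to open mouth. It starts lying on one flat side. May be absent (None).
- pot_c: yellow square plastic pot with a black base, 56 x 56 mm outside, 90 mm long, wall 4 mm, base 5 mm thick, inside 48 x 48 mm and 85 mm deep. Origin: outside centre of its base; z runs along the pot from base to open mouth. It starts lying on one flat side. May be absent (None).
- board: plywood drying board, loose on the bench, 280 (x) x 250 (y) x 16 mm, 0.65 kg. Origin: centre of its underside, z up. Carries three upright aluminium posts (30 mm diameter, 100 mm tall above the board) in a row along its x axis at x = -100, 0, 100 mm, y = 0; a black grip bar near its +y edge and a red spot near its -y edge.
- post0 (a point): centre of the flat top of the drying post at board x = -100 mm, 116 mm above the bench; axes as the board. A seated pot's inner base rests here, so its rim hangs 15 mm above the board and its origin (outside of base) is 5 mm above this point.
- post1 (a point): centre of the flat top of the drying post at board x = 0 mm, 116 mm above the bench; axes as the board. A seated pot's inner base rests here, so its rim hangs 15 mm above the board and its origin (outside of base) is 5 mm above this point.
- post2 (a point): centre of the flat top of the drying post at board x = 100 mm, 116 mm above the bench; axes as the board. A seated pot's inner base rests here, so its rim hangs 15 mm above the board and its origin (outside of base) is 5 mm above this point.
- spot (a point): centre of the red spot (18 mm diameter) on the board's top face, at board x = 80 mm, y = -90 mm; it may start partly hidden by the tape roll
- grip (a point): point in the black grip bar of the board, 30 mm above the board's top face. The bar stands up from the board at board x = 0, y = 100 mm: 20 mm thick along board y, 80 mm long along board x, 45 mm tall.
- nozzle_tip (a point): lower end of the pointed brass air nozzle, 56 mm above the bench (40 mm above the board's face), pointing down. Fixed. Cone up to 22 mm in diameter; its pipe rises from it and runs away from the robot, 200 mm above the bench, to a stand whose foot begins 110 mm beyond the tip.
- roll: brown parcel-tape roll, a ring of outer diameter 80 mm, inner diameter 58 mm (wall 11 mm), 48 mm tall, starting flat on the board on its -y part. Origin: centre of its underside, axis z.
- tray: white open tape tray, 160 x 160 x 30 mm, wall 4 mm, fixed. Origin: centre of its underside.
- tray_in (a point): centre of the tray's inner floor
- valve (a joint): red valve lever, rad: 0 = off, leaning to the robot (-x of its block); 1.0 = fully over, away from the robot (+x of its block). It stays where it is left.
- valve_tip (a point): middle of the round tip of the red lever; its x axis, seen from above, points the way the lever is thrown
- glue: bystander: white glue bottle, 56 mm diameter, 130 mm tall, standing; origin at its foot
- mailer: bystander: flat cardboard mailer 130 x 100 x 25 mm; origin under its centre
- stapler: bystander: red and black stapler 140 x 36 x 41 mm; origin under its centre
- inkpad: bystander: blue ink pad 100 x 70 x 20 mm; origin under its centre
Not all that is in view belongs to the job. Leave any purple or turquoise look-alike of the pot_b alone.

How it is judged:
On the way, in this order (a step that is already met when the one before it is completed fails the run):
1. the tape roll lies in the tray and every pot is upside down on a post (horizontal distance between roll and tray_in below 0.055 m and z of roll in the frame of tray_in below 0.008 m and angle between roll's own z axis and vertical below 0.12 rad and linear speed of each of roll, pot_a, pot_b, pot_c below 0.03 m/s and ((horizontal distance between pot_a and post0 below 0.016 m and z of pot_a in the frame of post0 between -0.003 and 0.013 m) or (horizontal distance between pot_a and post1 below 0.016 m and z of pot_a in the frame of post1 between -0.003 and 0.013 m) or (horizontal distance between pot_a and post2 below 0.016 m and z of pot_a in the frame of post2 between -0.003 and 0.013 m)) and angle between each of pot_a, pot_b, pot_c's own z axis and vertical above 2.967 rad and ((horizontal distance between pot_b and post0 below 0.016 m and z of pot_b in the frame of post0 between -0.003 and 0.013 m) or (horizontal distance between pot_b and post1 below 0.016 m and z of pot_b in the frame of post1 between -0.003 and 0.013 m) or (horizontal distance between pot_b and post2 below 0.016 m and z of pot_b in the frame of post2 between -0.003 and 0.013 m)) and ((horizontal distance between pot_c and post0 below 0.016 m and z of pot_c in the frame of post0 between -0.003 and 0.013 m) or (horizontal distance between pot_c and post1 below 0.016 m and z of pot_c in the frame of post1 between -0.003 and 0.013 m) or (horizontal distance between pot_c and post2 below 0.016 m and z of pot_c in the frame of post2 between -0.003 and 0.013 m))), for 0.2 s.
2. the board is slid so that the red spot is under the nozzle tip (horizontal distance between spot and nozzle_tip below 0.009 m and linear speed of board below 0.01 m/s), for 0.2 s.
3. the valve lever is thrown over (value of joint valve above 0.8 rad), for 0.2 s.
At the end, for the whole second after the job is handed in: every pot rests upside down on a post (base centre within 16 mm of its axis, tilt under 10 degrees), roll flat on the tray floor, red spot centre within 9 mm of under the nozzle tip, lever beyond 0.8 rad, all at rest (all of step 1 and all of step 2 and value of joint valve above 0.8 rad and angle between board's own z axis and vertical below 0.05 rad); the robot touches nothing.
It fails at once if a bystander (glue bottle, mailer, stapler or ink pad) is moved more than 50 mm (distance of any of glue, mailer, stapler, inkpad from where it was at the start of the episode above 0.05 m).
It fails at once if the board is lifted off the bench (height (world z) of board above 0.02 m or angle between board's own z axis and vertical above 0.17 rad).
Of pot_a, pot_b, pot_c only 2 to 3 are there at a start; the rules pass over those that are not, and their reading is None.
At some moment in a run one of pot_a, pot_b, pot_c, roll may be knocked a few centimetres aside while the robot is not near it.
It also fails if it takes over 210 s, if anything falls off the work surface, if the arm or the gripper's body presses on something with over 40 N, if the wrist force passes 120 N, or if a joint passes its speed limit or range.

## Working session

There is one attempt and no reset: what is moved stays moved. The work goes in short steps, Python scripts to look and compute and a shell command to move; the robot and the scene stay as the last step left them, time stands still between calls to the robot, and variables do not carry over. Pictures are saved under pics/ and viewed, at most 14 in all, crops included, and the job is handed in when it is done.

```bash
ls; mkdir -p pics; python3 - <<'E'
from station import manip, viewer, ticket
import cv2, json
for n in ("scene","top","wrist"):
    c=viewer.calibration(n); print(n,c)
print(manip.sense(), manip.pinch_z)
for n in ("scene","top"): cv2.imwrite(f"pics/{n}0.png",viewer.snapshot(n))
E
```

```text
pics
scene {'fov_y': 42.78906553488289, 'cx': 329.02644170576986, 'cy': 236.34558840185977, 'T': array([[ 0.9035556 , -0.34062463,  0.25992717,  1.00987638],
       [ 0.42816541,  0.74069635, -0.51772898, -0.84669608],
       [-0.01617587,  0.57908875,  0.81510402,  1.5893619 ],
       [ 0.        ,  0.        ,  0.        ,  1.        ]])}
top {'fov_y': 57.0174755258844, 'cx': 321.6776200970977, 'cy': 240.03771565695337, 'T': array([[-0.01656159,  0.9883215 , -0.15148042,  0.3492731 ],
       [-0.99969745, -0.01361217,  0.02048702,  0.09337072],
       [ 0.01818579,  0.15177388,  0.98824793,  1.23818251],
       [ 0.        ,  0.        ,  0.        ,  1.        ]])}
wrist {'fov_y': 62.030411478503375, 'cx': 320.3876595736203, 'cy': 243.64904957202197, 'tool_from_camera': array([[ 1.22557057e-03,  9.63569610e-01,  2.67454866e-01,
         6.75646614e-02],
       [ 9.99999247e-01, -1.16368914e-03, -3.89875714e-04,
         5.91472299e-04],
       [-6.44380654e-05,  2.67455143e-01, -9.63570310e-01,
        -1.43086615e-01],
       [ 0.00000000e+00,  0.00000000e+00,  0.00000000e+00,
         1.00000000e+00]])}
{'t': 0.0, 'q': array([ 1.04548218e+00,  5.28468330e-01,  1.43390437e+00, -4.19617014e-06,
        1.18139879e+00, -1.78533880e-01]), 'qd': array([-0.00152429, -0.00051876, -0.00072616, -0.0017731 ,  0.00079101,
       -0.00033613]), 'tau': array([-1.29702290e-03, -4.42351270e+01, -1.78021359e+01, -3.04590694e-04,
        8.65512702e-03, -3.81462712e-06]), 'tcp_pos': array([0.2120475 , 0.58716679, 0.23033163]), 'tool_rot': array([ 1.72521746e-01,  9.85005107e-01, -1.02332163e-03, -3.73707532e-04]), 'force': array([0.20899788, 0.34265487, 0.50202992]), 'ft_torque': array([-0.04309457, -0.01586592,  0.00097097]), 'gripper_force': 0.0, 'finger_gap': 0.9983561269152614} 0.0187
```

View pics/top0.png

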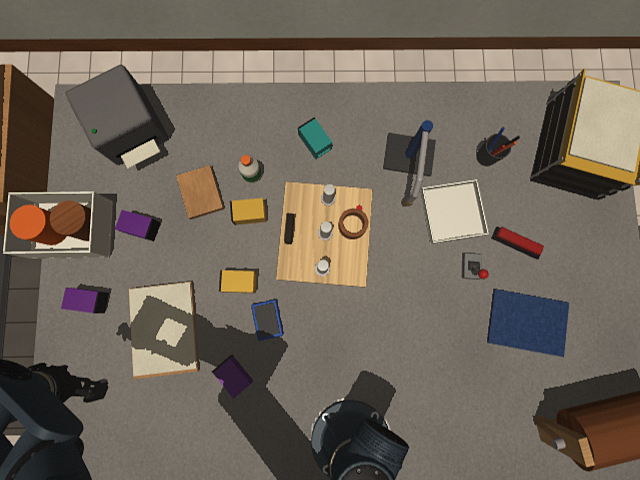

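View pics/scene0.png

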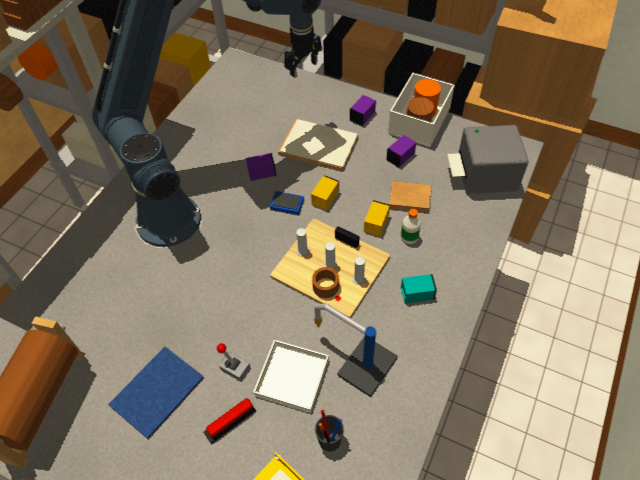

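The top view shows two yellow pots at about (249,211) and (238,280), and the board with posts at (328,190), (326,230) and (322,267). The roll is at (353,223), the nozzle tip at (407,203), the tray at (455,211) and the lever knob at (483,273). In the scene view the pots are at (325,192) and (376,217) and the roll is at (326,282). I'll enlarge both.

```bash
cat > h.py <<'E'
import numpy as np, cv2
from station import manip, viewer, ticket
from scipy.spatial.transform import Rotation as R
def cam(n, s=None):
    c=viewer.calibration(n); f=240/np.tan(np.radians(c["fov_y"])/2)
    if n=="wrist":
        s=s or manip.sense(); T=np.eye(4); T[:3,:3]=R.from_quat(s["tool_rot"]).as_matrix(); T[:3,3]=s["tcp_pos"]
        return f,c["cx"],c["cy"],T@c["tool_from_camera"]
    return f,c["cx"],c["cy"],c["T"]
def ray(C,p):
    f,cx,cy,T=C; d=T[:3,:3]@np.array([(p[0]-cx)/f,-(p[1]-cy)/f,-1]); return T[:3,3],d/np.linalg.norm(d)
def atz(C,p,z):
    o,d=ray(C,p); return o+d*(z-o[2])/d[2]
def proj(C,P):
    f,cx,cy,T=C; q=T[:3,:3].T@(np.asarray(P,float)-T[:3,3]); return np.array([cx-f*q[0]/q[2],cy+f*q[1]/q[2]])
def tri(*cp):
    A=np.zeros((3,3));b=np.zeros(3)
    for C,p in cp:
        o,d=ray(C,p);M=np.eye(3)-np.outer(d,d);A+=M;b+=M@o
    X=np.linalg.solve(A,b); return X,[np.round(np.linalg.norm(proj(C,X)-p),1) for C,p in cp]
def yellow(im):
    h=cv2.cvtColor(im,cv2.COLOR_BGR2HSV); return cv2.inRange(h,(20,170,90),(30,255,255))
E
python3 - <<'E'
from h import *
t=cv2.imread("pics/top0.png");s=cv2.imread("pics/scene0.png")
cv2.imwrite("pics/topc.png",cv2.resize(t[110:300,215:500],None,fx=2.8,fy=2.8,interpolation=cv2.INTER_CUBIC))
cv2.imwrite("pics/scenec.png",cv2.resize(s[165:410,200:450],None,fx=2.4,fy=2.4,interpolation=cv2.INTER_CUBIC))
for n,im in(("top",t),("scene",s)):
    m=yellow(im);k,l,st,c=cv2.connectedComponentsWithStats(m)
    for i in range(1,k):
        if st[i,4]>150: print(n,st[i],c[i],cv2.minAreaRect(np.argwhere(l==i)[:,::-1].astype(np.float32)))
E
```

```text
top [561  69  79 116 947] [598.34318902 160.50475185] ((609.102783203125, 126.62513732910156), (76.17928314208984, 100.50743103027344), 13.73626708984375)
top [232 198  32  23 612] [247.46732026 209.2875817 ] ((247.7647247314453, 209.55882263183594), (20.27113151550293, 31.65863800048828), 84.0938491821289)
top [221 271  34  21 654] [236.93272171 281.02905199] ((237.5, 281.0), (33.0, 20.0), 0.0)
scene [ 160   33   51   52 1442] [187.19486824  53.98404993] ((187.77227783203125, 53.72278594970703), (50.659027099609375, 40.24578094482422), 39.28940963745117)
scene [311 176  27  34 630] [324.39365079 192.52857143] ((324.47406005859375, 192.4820098876953), (21.819711685180664, 33.140663146972656), 34.69515609741211)
scene [364 201  26  35 617] [376.         218.07455429] ((375.9276123046875, 217.9718475341797), (19.93454360961914, 33.345054626464844), 21.250505447387695)
scene [254 452  50  28 535] [277.45046729 469.8411215 ] ((278.5, 465.5), (49.0, 27.0), -0.0)
```

View pics/topc.png

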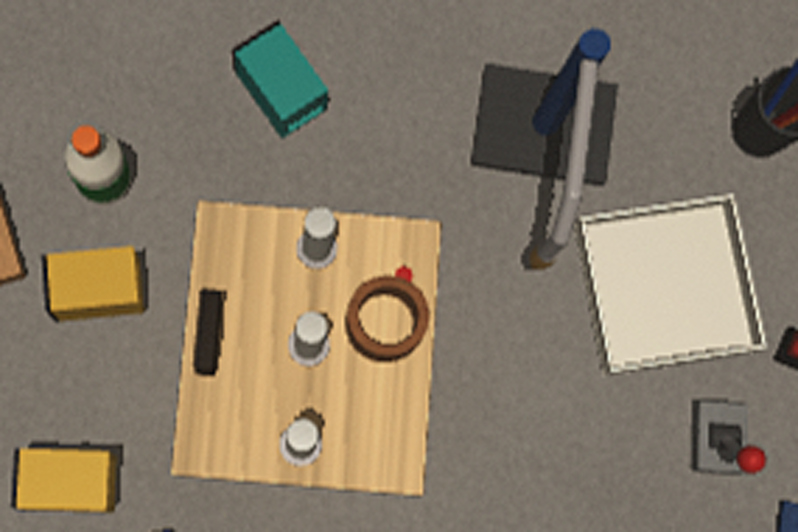

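View pics/scenec.png

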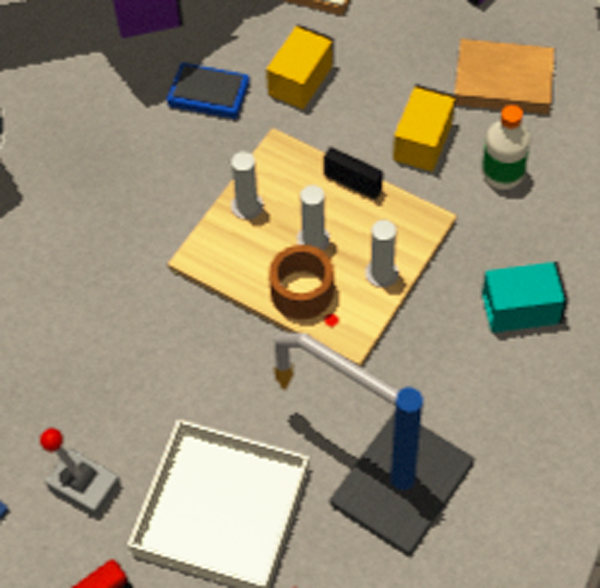

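The top crop shows the pots' tops at (95,277) and (63,480), the post tops at (320,220), (312,323) and (302,430), the roll's ring at (388,318), the nozzle tip at (535,262) and the knob at (751,459). In the scene crop, the post tops are at (243,160), (313,195) and (384,230), the nozzle tip at (283,385) and the knob at (52,440). I'll triangulate these.

```bash
python3 - <<'E'
from h import *
T=cam("top");S=cam("scene")
t=lambda x,y:(215+x/2.8,110+y/2.8)
s=lambda x,y:(200+x/2.4,165+y/2.4)
P={"post+":((320,217),(384,230)),"post0":((312,321),(313,195)),"post-":((302,427),(243,160)),
"nozzle":((533,266),(284,387)),"knob":((751,459),(52,440)),"roll top":((388,312),(302,269)),"spot":((404,272),(331,321)),
"b1":((197,202),(456,217)),"b2":((440,220),(361,360)),"b3":((422,494),(170,266)),"b4":((173,474),(273,130)),
"tray1":((582,220),(308,460)),"tray2":((734,197),(268,585)),"tray3":((765,348),(132,545)),"tray4":((611,372),(181,424)),
"grip":((212,293),(384,182)),"grip2":((207,373),(326,152)),"glue":((85,140),(512,115)),
"potA +x+y":((46,257),(455,97)),"potA +x-y":((137,248),(433,135)),"potA -x-y":((141,300),(396,127)),"potA -x+y":((52,308),(415,88)),
"potB +x+y":((19,451),(333,42)),"potB +x-y":((115,450),(309,78)),"potB -x-y":((110,508),(268,66)),"potB -x+y":((15,508),(303,29)),
"valve box":((694,400),(118,487)),}
for k,(a,b) in P.items():
    X,e=tri((T,t(*a)),(S,s(*b))); print(k,X.round(3),e)
E
```

```text
post+ [0.659 0.047 0.119] [np.float64(0.3), np.float64(0.3)]
post0 [0.56  0.057 0.119] [np.float64(0.2), np.float64(0.2)]
post- [0.461 0.067 0.122] [np.float64(0.6), np.float64(0.5)]
nozzle [ 0.625 -0.163  0.056] [np.float64(0.1), np.float64(0.1)]
knob [ 0.43  -0.348  0.097] [np.float64(0.5), np.float64(0.5)]
roll top [ 0.579 -0.017  0.07 ] [np.float64(0.3), np.float64(0.3)]
spot [ 0.629 -0.04   0.018] [np.float64(0.1), np.float64(0.1)]
b1 [0.708 0.17  0.009] [np.float64(0.3), np.float64(0.2)]
b2 [ 0.683 -0.077  0.021] [np.float64(0.6), np.float64(0.6)]
b3 [ 0.407 -0.051  0.01 ] [np.float64(0.7), np.float64(0.6)]
b4 [0.431 0.195 0.011] [np.float64(0.8), np.float64(0.7)]
tray1 [ 0.681 -0.221  0.023] [np.float64(0.7), np.float64(0.7)]
tray2 [ 0.704 -0.375  0.029] [np.float64(1.5), np.float64(1.6)]
tray3 [ 0.547 -0.396  0.027] [np.float64(1.1), np.float64(1.2)]
tray4 [ 0.526 -0.242  0.021] [np.float64(1.0), np.float64(1.0)]
grip [0.608 0.156 0.045] [np.float64(1.7), np.float64(1.5)]
grip2 [0.525 0.159 0.059] [np.float64(1.3), np.float64(1.1)]
glue [0.735 0.267 0.124] [np.float64(0.4), np.float64(0.3)]
potA +x+y [0.642 0.316 0.054] [np.float64(0.9), np.float64(0.8)]
potA +x-y [0.645 0.225 0.081] [np.float64(1.6), np.float64(1.4)]
potA -x-y [0.595 0.222 0.075] [np.float64(1.6), np.float64(1.4)]
potA -x+y [0.59  0.308 0.056] [np.float64(0.3), np.float64(0.3)]
potB +x+y [0.453 0.34  0.049] [np.float64(0.9), np.float64(0.7)]
potB +x-y [0.455 0.248 0.072] [np.float64(2.9), np.float64(2.4)]
potB -x-y [0.397 0.25  0.068] [np.float64(1.3), np.float64(1.1)]
potB -x+y [0.401 0.345 0.044] [np.float64(2.0), np.float64(1.6)]
valve box [ 0.495 -0.333  0.002] [np.float64(0.5), np.float64(0.6)]
```

The points triangulate well. Post tops come out at about 0.119 (0.116 expected), the nozzle at 0.056 and the pots' top faces at about 0.055. Board yaw is about -0.10 rad. Next I'll move over the pots to see which ends are the mouths.

```bash
cat >> h.py <<'E'
def pose():
    s=manip.sense(); return np.array(s["tcp_pos"]),R.from_quat(s["tool_rot"])
def orient(yaw,tilt):
    "upright tool (z down) whose x axis heads along yaw, then turned by tilt about tool y (z leans to +x)"
    x=np.array([np.cos(yaw),np.sin(yaw),0]); z=np.array([0,0,-1.]); M=np.c_[x,np.cross(z,x),z]
    return R.from_matrix(M)*R.from_rotvec([0,tilt,0])
def to(P,Q=None,pinch=False):
    "slide (cm, present tool axes, to be done before turning) and turn to a target"
    p,r=pose(); Q=Q or r
    P=np.array(P,float)-(Q.apply([0,0,-manip.pinch_z]) if pinch else 0)
    print("slide",(r.inv().apply(P-p)*100).round(2),"turn",(r.inv()*Q).as_rotvec().round(3),"tcp->",P.round(3))
E
python3 -m creep '[{"slide":[-3.5,-1.8,-1.2],"angular":[0,0,0],"claw":1},{"slide":[-3.5,-1.8,-1.2],"angular":[0,0,0],"claw":1},{"slide":[-3.5,-1.8,-1.2],"angular":[0,0,0],"claw":1},{"slide":[-3.5,-1.8,-1.2],"angular":[0,0,0],"claw":1},{"slide":[-3.5,-1.8,-1.2],"angular":[0,0,0],"claw":1},{"slide":[-3.5,-1.8,-1.2],"angular":[0,0,0],"claw":1},{"slide":[-3.5,-1.8,-1.2],"angular":[0,0,0],"claw":1},{"slide":[-3.5,-1.8,-1.2],"angular":[0,0,0],"claw":1},{"slide":[-3.5,-1.8,-1.2],"angular":[0,0,0],"claw":1},{"slide":[0,0,0],"angular":[0,0,0],"claw":1}]'
python3 - <<'E'
from h import *
C=cam("wrist");im=viewer.snapshot("wrist");cv2.imwrite("pics/w1.png",im)
p,r=pose();print(p,r.as_matrix().round(3))
for n,P in {"A":(.618,.268,.056),"B":(.427,.296,.056)}.items(): print(n,proj(C,P))
E
```

```text
t: 0.93
tcp_pos: [0.4598, 0.3239, 0.3415]
tool_rot: [0.176, 0.984, 0.0, 0.004]
force: [-0.2, 0.8, -0.3]
finger_gap: 0.997
gripper_force: 0.0
[0.4567366  0.32594145 0.34025155] [[-0.938  0.346  0.003]
 [ 0.346  0.938  0.001]
 [-0.002  0.002 -1.   ]]
A [321.16652931 335.57743787]
B [283.95334775 176.07262263]
```

View pics/w1.png

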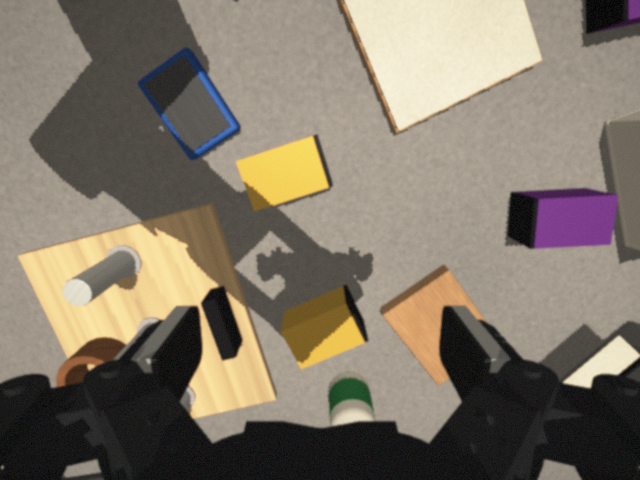

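The wrist view shows both yellow pots with their black bases on the right (+y), so both mouths face -y. Pot B's top corners are at about (236,160), (316,137), (330,188) and (254,211). Pot A's are at (281,322), (345,287), (367,342) and (302,367). The purple pot lies apart at (560,218).

```bash
python3 - <<'E'
from h import *
C=cam("wrist")
for n,c in {"A":[(281,322),(345,287),(367,342),(302,367)],"B":[(236,160),(316,137),(330,188),(254,211)]}.items():
    W=[atz(C,p,.056)[:2] for p in c]; W=np.array(W); m=(W[0]+W[3]-W[1]-W[2])/2; w=W[0]-W[3]
    print(n,W.round(3).tolist(),"c",W.mean(0).round(3),"len",np.linalg.norm(m).round(3),np.linalg.norm(w).round(3),"mouth yaw",np.arctan2(m[1],m[0]).round(3),"perp",(np.arctan2(w[1],w[0])).round(3))
    # grasp point 28 mm from base
    u=m/np.linalg.norm(m); print("grasp",(W.mean(0)-.017*u).round(3))
E
```

```text
A [[0.58, 0.233], [0.564, 0.318], [0.639, 0.319], [0.644, 0.235]] c [0.607 0.276] len 0.086 0.065 mouth yaw -1.45 perp -3.115
grasp [0.605 0.293]
B [[0.39, 0.257], [0.397, 0.344], [0.451, 0.34], [0.446, 0.254]] c [0.421 0.299] len 0.087 0.057 mouth yaw -1.64 perp 3.084
grasp [0.422 0.316]
```

```bash
python3 -m creep '[{"slide":[0,0,0],"angular":[0,0,0.115],"claw":1},{"slide":[0,0,0],"angular":[0,0,0.115],"claw":1},{"slide":[0,0,0],"angular":[0,0,0.115],"claw":1},{"slide":[0,0,0],"angular":[0,0,0.115],"claw":1},{"slide":[0,0,0],"angular":[0,0,0.115],"claw":1},{"slide":[0,0,0],"angular":[0,0,0.115],"claw":1},{"slide":[0,0,0],"angular":[0,0,0.115],"claw":1},{"slide":[0,0,0],"angular":[0,0,0.115],"claw":1},{"slide":[0,0,0],"angular":[0,0,0.115],"claw":1},{"slide":[0,0,0],"angular":[0,0,0.115],"claw":1}]' >/dev/null
python3 -m creep '[{"slide":[0,0,0],"angular":[0,-0.117,0],"claw":1},{"slide":[0,0,0],"angular":[0,-0.117,0],"claw":1},{"slide":[0,0,0],"angular":[0,-0.117,0],"claw":1},{"slide":[0,0,0],"angular":[0,-0.117,0],"claw":1},{"slide":[0,0,0],"angular":[0,-0.117,0],"claw":1},{"slide":[0,0,0],"angular":[0,-0.117,0],"claw":1},{"slide":[0,0,0],"angular":[0,0,0],"claw":1},{"slide":[0,0,0],"angular":[0,0,0],"claw":1}]'
python3 - <<'E'
from h import *
print(manip.sense()["q"].round(2))
Q=orient(1.64,-.7)
g=np.array([.617,.285,.028]); to(g-.10*Q.as_matrix()[:,2],Q,True); to(g,Q,True)
E
```

```text
t: 2.48
tcp_pos: [0.452, 0.3298, 0.3369]
tool_rot: [0.637, 0.69, -0.235, 0.251]
force: [-0.1, 0.3, -0.2]
finger_gap: 0.999
gripper_force: 0.0
[ 0.71  0.57  1.24 -0.56  1.76  0.64]
slide [15.51 16.26 19.1 ] turn [0.002 0.003 0.009] tcp-> [0.613 0.337 0.09 ]
slide [15.53 16.24 29.1 ] turn [0.002 0.003 0.009] tcp-> [0.618 0.273 0.014]
```

```bash
python3 -m creep '[{"slide":[1.94,2.03,2.39],"angular":[0,0,0],"claw":1},{"slide":[1.94,2.03,2.39],"angular":[0,0,0],"claw":1},{"slide":[1.94,2.03,2.39],"angular":[0,0,0],"claw":1},{"slide":[1.94,2.03,2.39],"angular":[0,0,0],"claw":1},{"slide":[1.94,2.03,2.39],"angular":[0,0,0],"claw":1},{"slide":[1.94,2.03,2.39],"angular":[0,0,0],"claw":1},{"slide":[1.94,2.03,2.39],"angular":[0,0,0],"claw":1},{"slide":[1.94,2.03,2.39],"angular":[0,0,0],"claw":1},{"slide":[0,0,0],"angular":[0,0,0.009],"claw":1},{"slide":[0,0,0],"angular":[0,0,0],"claw":1}]'
python3 - <<'E'
from h import *
C=cam("wrist");im=viewer.snapshot("wrist")
c=np.array([.618,.268]);u=np.array([.071,-.997]);v=np.array([.997,.071])
for a,b in((-45,28),(45,28),(45,-28),(-45,-28)):
    P=np.r_[c+(a*u+b*v)/1000,.056]; cv2.circle(im,tuple(int(i) for i in proj(C,P)),4,(0,0,255),-1)
cv2.imwrite("pics/w2.png",im); print(pose()[0])
Q=orient(1.64,-.7); to([.617,.285,.028],Q,True)
E
```

```text
t: 3.32
tcp_pos: [0.6153, 0.3333, 0.0907]
tool_rot: [0.643, 0.684, -0.235, 0.252]
force: [-0.5, 0.8, 1.0]
finger_gap: 1.001
gripper_force: 0.0
[0.61581624 0.33441692 0.09357334]
slide [ 0.46 -0.24 10.07] turn [ 0.001  0.002 -0.006] tcp-> [0.618 0.273 0.014]
```

View pics/w2.png

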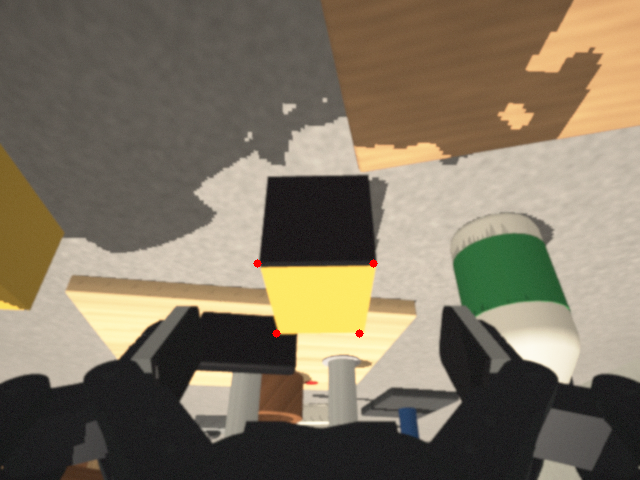

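The wrist view has the pot centred between the fingers. The red predicted corners sit within about 5 px of the top face at (262,263), (375,263), (366,332) and (281,332), and the black base is toward the camera. The pose is confirmed, so I'll descend and grip.

```bash
python3 -m creep '[{"slide":[0.1,0,2],"angular":[0,0,0],"claw":1},{"slide":[0.1,0,2],"angular":[0,0,0],"claw":1},{"slide":[0.1,0,2],"angular":[0,0,0],"claw":1},{"slide":[0.1,0,2],"angular":[0,0,0],"claw":1},{"slide":[0,0,2],"angular":[0,0,0],"claw":1},{"slide":[0,0,0],"angular":[0,0,0],"claw":1}]'
python3 -m creep '[{"slide":[0,0,0],"angular":[0,0,0],"claw":-1},{"slide":[0,0,0],"angular":[0,0,0],"claw":-1},{"slide":[0,0,0],"angular":[0,0,0],"claw":-1},{"slide":[0,0,0],"angular":[0,0,0],"claw":-1},{"slide":[0,0,0],"angular":[0,0,0],"claw":-1},{"slide":[0,0,0],"angular":[0,0,0],"claw":-1},{"slide":[0,0,0],"angular":[0,0,0],"claw":-1},{"slide":[0,0,0],"angular":[0,0,0],"claw":-1}]' 50
```

```text
t: 3.87
tcp_pos: [0.6194, 0.272, 0.0155]
tool_rot: [0.643, 0.685, -0.234, 0.252]
force: [-1.2, -0.4, -0.9]
finger_gap: 1.005
gripper_force: 0.0
t: 4.53
tcp_pos: [0.6218, 0.276, 0.0176]
tool_rot: [0.642, 0.685, -0.231, 0.254]
force: [-1.1, 2.6, 6.2]
finger_gap: 0.656
gripper_force: 53.3
```

```bash
python3 -m creep '[{"slide":[-1.1,0,-1.3],"angular":[0,0,0],"claw":-1},{"slide":[-2.15,0,-2.55],"angular":[0,0,0],"claw":-1},{"slide":[-2.15,0,-2.55],"angular":[0,0,0],"claw":-1},{"slide":[-2.15,0,-2.55],"angular":[0,0,0],"claw":-1},{"slide":[-2.15,0,-2.55],"angular":[0,0,0],"claw":-1},{"slide":[-2.15,0,-2.55],"angular":[0,0,0],"claw":-1},{"slide":[-2.15,0,-2.55],"angular":[0,0,0],"claw":-1},{"slide":[0,0,0],"angular":[0,0,0],"claw":-1}]'
python3 -m creep '[{"slide":[0,0,0],"angular":[0,0.12,0],"claw":-1},{"slide":[0,0,0],"angular":[0,0.12,0],"claw":-1},{"slide":[0,0,0],"angular":[0,0.12,0],"claw":-1},{"slide":[0,0,0],"angular":[0,0.12,0],"claw":-1},{"slide":[0,0,0],"angular":[0,0.12,0],"claw":-1},{"slide":[0,0,0],"angular":[0,0.12,0],"claw":-1},{"slide":[0,0,0],"angular":[0,0.12,0],"claw":-1},{"slide":[0,0,0],"angular":[0,0.12,0],"claw":-1},{"slide":[0,0,0],"angular":[0,0.12,0],"claw":-1},{"slide":[0,0,0],"angular":[0,0.12,0],"claw":-1}]' >/dev/null
python3 -m creep '[{"slide":[0,0,0],"angular":[0,0.12,0],"claw":-1},{"slide":[0,0,0],"angular":[0,0.12,0],"claw":-1},{"slide":[0,0,0],"angular":[0,0.12,0],"claw":-1},{"slide":[0,0,0],"angular":[0,0,0],"claw":-1},{"slide":[0,0,0],"angular":[0,0,0],"claw":-1}]'
cat >> h.py <<'E'
def place(base,h,tilt,btool):
    Q=orient(h,tilt); to(np.array(base)-Q.apply(btool),Q); return Q
E
python3 - <<'E'
from h import *
print(manip.sense()["q"].round(2))
Rg=R.from_quat([.642,.685,-.231,.254]); b=np.array([.6165+.002,.313,.028]); p=np.array([.6206,.274,.0165])
bt=Rg.inv().apply(b-p); print("btool",bt.round(4))
T=cam("top");S=cam("scene")
for a,c in(((320,217),(384,230)),((312,321),(313,195)),((302,427),(243,160))):
    print(atz(T,(215+a[0]/2.8,110+a[1]/2.8),.116)[:2].round(4),atz(S,(200+c[0]/2.4,165+c[1]/2.4),.116)[:2].round(4))
for h in (.8,): place([.659,.048,.24],h,.871,bt)
E
```

```text
t: 5.2
tcp_pos: [0.6223, 0.2761, 0.2418]
tool_rot: [0.644, 0.684, -0.226, 0.256]
force: [1.1, 0.4, 1.1]
finger_gap: 0.649
gripper_force: 53.0
t: 6.45
tcp_pos: [0.619, 0.2732, 0.2304]
tool_rot: [0.621, 0.665, 0.285, -0.302]
force: [0.8, 0.1, -1.9]
finger_gap: 0.648
gripper_force: 52.9
[-0.1   0.66  1.49  0.88  1.3  -0.56]
btool [ 0.0224  0.0007 -0.034 ]
[0.6602 0.0479] [0.6576 0.0484]
[0.5614 0.0572] [0.5589 0.0588]
[0.4633 0.0681] [0.4578 0.0701]
slide [-16.6    3.31 -14.6 ] turn [-0.634  0.013  0.546] tcp-> [0.667 0.057 0.201]
```

```bash
python3 -m creep '[{"slide":[-2.37,0.47,-2.09],"angular":[0,0,0],"claw":-1},{"slide":[-2.37,0.47,-2.09],"angular":[0,0,0],"claw":-1},{"slide":[-2.37,0.47,-2.09],"angular":[0,0,0],"claw":-1},{"slide":[-2.37,0.47,-2.09],"angular":[0,0,0],"claw":-1},{"slide":[-2.37,0.47,-2.09],"angular":[0,0,0],"claw":-1},{"slide":[-2.37,0.47,-2.09],"angular":[0,0,0],"claw":-1},{"slide":[-2.37,0.47,-2.09],"angular":[0,0,0],"claw":-1}]' >/dev/null
python3 -m creep '[{"slide":[0,0,0],"angular":[-0.09,0.002,0.078],"claw":-1},{"slide":[0,0,0],"angular":[-0.09,0.002,0.078],"claw":-1},{"slide":[0,0,0],"angular":[-0.09,0.002,0.078],"claw":-1},{"slide":[0,0,0],"angular":[-0.09,0.002,0.078],"claw":-1},{"slide":[0,0,0],"angular":[-0.09,0.002,0.078],"claw":-1},{"slide":[0,0,0],"angular":[-0.09,0.002,0.078],"claw":-1},{"slide":[0,0,0],"angular":[-0.09,0.002,0.078],"claw":-1},{"slide":[0,0,0],"angular":[0,0,0],"claw":-1},{"slide":[0,0,0],"angular":[0,0,0],"claw":-1}]'
python3 - <<'E'
from h import *
print(manip.sense()["q"].round(2))
t=viewer.snapshot("top");s=viewer.snapshot("scene")
a=cv2.resize(t[130:300,200:400],None,fx=2,fy=2,interpolation=2);b=cv2.resize(s[150:320,250:450],None,fx=2,fy=2,interpolation=2)
cv2.imwrite("pics/p3.png",np.hstack([a,b]))
for z in(.24,.15,.121): place([.659,.048,z],.8,.871,[.0224,0,-.034])
E
```

```text
t: 7.78
tcp_pos: [0.6667, 0.0602, 0.2035]
tool_rot: [0.833, 0.357, 0.389, -0.167]
force: [1.0, -0.0, -0.9]
finger_gap: 0.652
gripper_force: 53.3
[-0.42  0.6   1.81  1.25  0.86 -0.59]
slide [-0.32  0.01 -0.04] turn [-0.005 -0.004  0.006] tcp-> [0.667 0.056 0.201]
slide [-7.23 -0.    5.73] turn [-0.005 -0.004  0.006] tcp-> [0.667 0.056 0.111]
slide [-9.45 -0.01  7.59] turn [-0.005 -0.004  0.006] tcp-> [0.667 0.056 0.082]
```

View pics/p3.png

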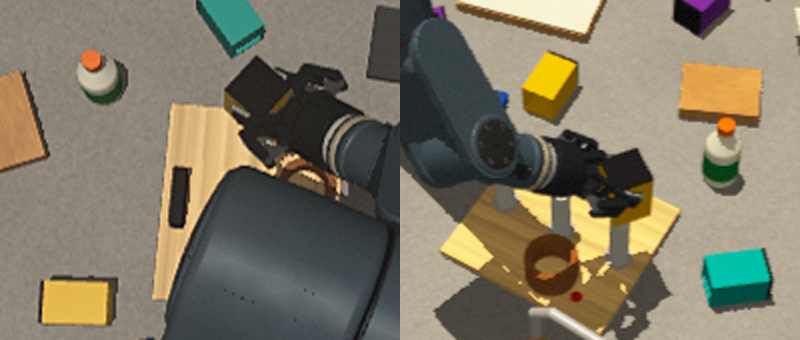

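The pot hangs base-up over the far post, with its base top at (258,88) in the left crop. Pot B is undisturbed and the roll and spot are visible. Lowering it now.

```bash
python3 -m creep '[{"slide":[-1.8,0,1.4],"angular":[-0.005,-0.004,0.006],"claw":-1},{"slide":[-1.8,0,1.4],"angular":[0,0,0],"claw":-1},{"slide":[-1.8,0,1.4],"angular":[0,0,0],"claw":-1},{"slide":[-1.8,0,1.4],"angular":[0,0,0],"claw":-1},{"slide":[-1,0,0.8],"angular":[0,0,0],"claw":-1},{"slide":[-1,0,0.8],"angular":[0,0,0],"claw":-1},{"slide":[0,0,0],"angular":[0,0,0],"claw":-1},{"slide":[0,0,0],"angular":[0,0,0],"claw":-1}]'
python3 - <<'E'
from h import *
print(manip.sense()["force"])
place([.659,.048,.121],.8,.871,[.0224,0,-.034])
E
```

```text
t: 8.55
tcp_pos: [0.665, 0.0544, 0.0845]
tool_rot: [0.836, 0.351, 0.388, -0.165]
force: [0.1, -0.4, -1.2]
finger_gap: 0.647
gripper_force: 53.3
[ 0.1087605  -0.39080671 -1.20715637]
slide [-0.01  0.01  0.37] turn [ 0.     0.    -0.004] tcp-> [0.667 0.056 0.082]
```

```bash
python3 -m creep '[{"slide":[-0.15,0,0.13],"angular":[0,0,0],"claw":-1},{"slide":[0,0,0],"angular":[0,0,0],"claw":-1},{"slide":[-0.08,0,0.06],"angular":[0,0,0],"claw":-1},{"slide":[0,0,0],"angular":[0,0,0],"claw":-1}]'
python3 -m creep '[{"slide":[0,0,0],"angular":[0,0,0],"claw":1},{"slide":[0,0,0],"angular":[0,0,0],"claw":1},{"slide":[0,0,0],"angular":[0,0,0],"claw":1},{"slide":[0,0,0],"angular":[0,0,0],"claw":1},{"slide":[0,0,0],"angular":[0,0,0],"claw":1},{"slide":[0,0,0],"angular":[0,0,0],"claw":1}]'
python3 -m creep '[{"slide":[0.3,0,-2],"angular":[0,0,0],"claw":1},{"slide":[0.5,0,-3],"angular":[0,0,0],"claw":1},{"slide":[0.5,0,-3],"angular":[0,0,0],"claw":1},{"slide":[2,0,-3],"angular":[0,0,0],"claw":1},{"slide":[2,0,-3],"angular":[0,0,0],"claw":1},{"slide":[2,0,-3],"angular":[0,0,0],"claw":1},{"slide":[0,0,0],"angular":[0,0,0],"claw":1}]'
```

```text
t: 8.88
tcp_pos: [0.6639, 0.0551, 0.0825]
tool_rot: [0.836, 0.351, 0.388, -0.165]
force: [0.2, 0.8, -0.7]
finger_gap: 0.652
gripper_force: 53.3
t: 9.38
tcp_pos: [0.6637, 0.0551, 0.082]
tool_rot: [0.836, 0.351, 0.388, -0.165]
force: [0.3, 1.4, -0.3]
finger_gap: 1.001
gripper_force: 0.0
t: 9.97
tcp_pos: [0.6079, -0.0067, 0.2537]
tool_rot: [0.835, 0.352, 0.391, -0.161]
force: [1.1, 0.2, 0.1]
finger_gap: 0.998
gripper_force: 0.0
```

```bash
python3 -m creep '[{"slide":[0,0,0],"angular":[0,-0.121,0],"claw":1},{"slide":[0,0,0],"angular":[0,-0.121,0],"claw":1},{"slide":[0,0,0],"angular":[0,-0.121,0],"claw":1},{"slide":[0,0,0],"angular":[0,-0.121,0],"claw":1},{"slide":[0,0,0],"angular":[0,-0.121,0],"claw":1},{"slide":[0,0,0],"angular":[0,-0.121,0],"claw":1},{"slide":[0,0,0],"angular":[0,-0.121,0],"claw":1},{"slide":[0,0,0],"angular":[0,-0.121,0],"claw":1},{"slide":[0,0,0],"angular":[0,-0.121,0],"claw":1},{"slide":[0,0,0],"angular":[0,-0.121,0],"claw":1}]'
python3 - <<'E'
from h import *
print(manip.sense()["q"].round(2))
Q=orient(1.52,-.7); g=np.array([.425,.314,.028]); to(g-.12*Q.as_matrix()[:,2],Q,True)
E
```

```text
t: 10.8
tcp_pos: [0.6062, -0.0037, 0.2477]
tool_rot: [0.909, 0.384, -0.153, 0.062]
force: [0.4, 0.1, -0.4]
finger_gap: 1.001
gripper_force: 0.0
[-0.07  0.6   1.29 -0.25  1.48  0.75]
slide [ 18.88 -39.4    8.73] turn [-0.361 -0.354 -0.629] tcp-> [0.428 0.379 0.105]
```

```bash
python3 -m creep '[{"slide":[1.72,-3.58,0.79],"angular":[0,0,0],"claw":1},{"slide":[1.72,-3.58,0.79],"angular":[0,0,0],"claw":1},{"slide":[1.72,-3.58,0.79],"angular":[0,0,0],"claw":1},{"slide":[1.72,-3.58,0.79],"angular":[0,0,0],"claw":1},{"slide":[1.72,-3.58,0.79],"angular":[0,0,0],"claw":1},{"slide":[1.72,-3.58,0.79],"angular":[0,0,0],"claw":1},{"slide":[1.72,-3.58,0.79],"angular":[0,0,0],"claw":1},{"slide":[1.72,-3.58,0.79],"angular":[0,0,0],"claw":1},{"slide":[1.72,-3.58,0.79],"angular":[0,0,0],"claw":1},{"slide":[1.72,-3.58,0.79],"angular":[0,0,0],"claw":1}]' >/dev/null
python3 -m creep '[{"slide":[1.72,-3.58,0.79],"angular":[0,0,0],"claw":1},{"slide":[0,0,0],"angular":[-0.052,-0.051,-0.09],"claw":1},{"slide":[0,0,0],"angular":[-0.052,-0.051,-0.09],"claw":1},{"slide":[0,0,0],"angular":[-0.052,-0.051,-0.09],"claw":1},{"slide":[0,0,0],"angular":[-0.052,-0.051,-0.09],"claw":1},{"slide":[0,0,0],"angular":[-0.052,-0.051,-0.09],"claw":1},{"slide":[0,0,0],"angular":[-0.052,-0.051,-0.09],"claw":1},{"slide":[0,0,0],"angular":[-0.052,-0.051,-0.09],"claw":1},{"slide":[0,0,0],"angular":[0,0,0],"claw":1},{"slide":[0,0,0],"angular":[0,0,0],"claw":1}]'
python3 - <<'E'
from h import *
print(manip.sense()["q"].round(2))
C=cam("wrist");im=viewer.snapshot("wrist")
c=np.array([.424,.297]);u=np.array([-.05,-.999]);v=np.array([.999,-.05])
for a,b in((-45,28),(45,28),(45,-28),(-45,-28)):
    P=np.r_[c+(a*u+b*v)/1000,.056]; cv2.circle(im,tuple(int(i) for i in proj(C,P)),4,(0,0,255),-1)
cv2.imwrite("pics/w4.png",im)
Q=orient(1.52,-.7); to([.425,.314,.028],Q,True)
E
```

```text
t: 12.47
tcp_pos: [0.4279, 0.38, 0.1051]
tool_rot: [0.681, 0.647, -0.248, 0.237]
force: [0.4, -0.2, 0.5]
finger_gap: 0.998
gripper_force: 0.0
[ 0.76  0.88  1.3  -0.46  1.52  0.97]
slide [-0.04 -0.07 12.05] turn [ 0.002 -0.001 -0.002] tcp-> [0.424 0.302 0.014]
```

View pics/w4.png

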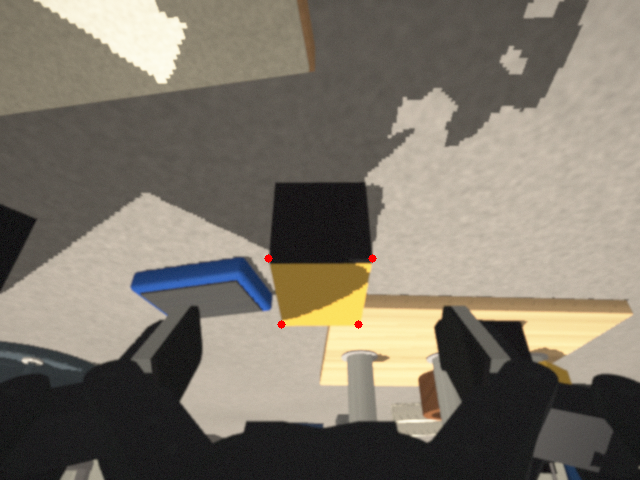

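The pot is centred and the black base edge runs along (270–372,262), so the predicted corners match. The ink pad at (135–272, 258–320) is near the left finger, so I'll check its clearance.

```bash
python3 - <<'E'
from h import *
C=cam("wrist")
for p in((241,258),(272,295),(190,318)): print(atz(C,p,.02).round(3))
print(atz(C,(270,262),.056),atz(C,(372,262),.056),atz(C,(360,326),.056),atz(C,(281,326),.056))
E
```

```text
[0.368 0.288 0.02 ]
[0.382 0.23  0.02 ]
[0.3   0.189 0.02 ]
[0.39940735 0.33849178 0.056     ] [0.4554199  0.33533172 0.056     ] [0.45165706 0.24660288 0.056     ] [0.39384284 0.25004679 0.056     ]
```

```bash
python3 -m creep '[{"slide":[0,0,0],"angular":[0,0,0],"claw":0.65},{"slide":[0,0,0],"angular":[0,0,0],"claw":0.65},{"slide":[0,0,0],"angular":[0,0,0],"claw":0.65},{"slide":[0,0,2.4],"angular":[0,0,0],"claw":0.65},{"slide":[0,0,2.4],"angular":[0,0,0],"claw":0.65},{"slide":[0,0,2.4],"angular":[0,0,0],"claw":0.65},{"slide":[0,0,2.4],"angular":[0,0,0],"claw":0.65},{"slide":[0,0,2.3],"angular":[0,0,0],"claw":0.65},{"slide":[0,0,0],"angular":[0,0,0],"claw":0.65}]'
python3 -m creep '[{"slide":[0,0,0],"angular":[0,0,0],"claw":-1},{"slide":[0,0,0],"angular":[0,0,0],"claw":-1},{"slide":[0,0,0],"angular":[0,0,0],"claw":-1},{"slide":[0,0,0],"angular":[0,0,0],"claw":-1},{"slide":[0,0,0],"angular":[0,0,0],"claw":-1},{"slide":[0,0,0],"angular":[0,0,0],"claw":-1}]' 50
python3 -m creep '[{"slide":[-1.1,0,-1.3],"angular":[0,0,0],"claw":-1},{"slide":[-2.15,0,-2.55],"angular":[0,0,0],"claw":-1},{"slide":[-2.15,0,-2.55],"angular":[0,0,0],"claw":-1},{"slide":[-2.15,0,-2.55],"angular":[0,0,0],"claw":-1},{"slide":[-2.15,0,-2.55],"angular":[0,0,0],"claw":-1},{"slide":[-2.15,0,-2.55],"angular":[0,0,0],"claw":-1},{"slide":[-2.15,0,-2.55],"angular":[0,0,0],"claw":-1},{"slide":[0,0,0],"angular":[0,0,0],"claw":-1}]'
```

```text
t: 13.27
tcp_pos: [0.4236, 0.2991, 0.013]
tool_rot: [0.681, 0.646, -0.251, 0.236]
force: [-1.1, -0.5, -0.6]
finger_gap: 0.826
gripper_force: 0.0
t: 13.77
tcp_pos: [0.426, 0.3039, 0.0157]
tool_rot: [0.681, 0.648, -0.246, 0.237]
force: [0.5, -0.5, -0.1]
finger_gap: 0.651
gripper_force: 52.8
t: 14.43
tcp_pos: [0.4273, 0.3046, 0.239]
tool_rot: [0.683, 0.647, -0.241, 0.239]
force: [0.1, 0.2, -0.5]
finger_gap: 0.647
gripper_force: 53.0
```

```bash
python3 -m creep '[{"slide":[0,0,0],"angular":[0,0.12,0],"claw":-1},{"slide":[0,0,0],"angular":[0,0.12,0],"claw":-1},{"slide":[0,0,0],"angular":[0,0.12,0],"claw":-1},{"slide":[0,0,0],"angular":[0,0.12,0],"claw":-1},{"slide":[0,0,0],"angular":[0,0.12,0],"claw":-1},{"slide":[0,0,0],"angular":[0,0.12,0],"claw":-1},{"slide":[0,0,0],"angular":[0,0.12,0],"claw":-1},{"slide":[0,0,0],"angular":[0,0.12,0],"claw":-1},{"slide":[0,0,0],"angular":[0,0.12,0],"claw":-1},{"slide":[0,0,0],"angular":[0,0.12,0],"claw":-1}]' >/dev/null
python3 -m creep '[{"slide":[0,0,0],"angular":[0,0.12,0],"claw":-1},{"slide":[0,0,0],"angular":[0,0.12,0],"claw":-1},{"slide":[0,0,0],"angular":[0,0.12,0],"claw":-1},{"slide":[0,0,0],"angular":[0,0,0],"claw":-1},{"slide":[0,0,0],"angular":[0,0,0],"claw":-1}]'
python3 - <<'E'
from h import *
print(manip.sense()["q"].round(2))
Rg=R.from_quat([.681,.647,-.247,.237]); b=np.array([.426,.338,.028]); p=np.array([.425,.302,.0148])
bt=Rg.inv().apply(b-p); print("btool",bt.round(4)); bt[1]=0
place([.461,.069,.24],1.4,.871,bt)
E
```

```text
t: 15.68
tcp_pos: [0.4245, 0.3018, 0.2309]
tool_rot: [0.661, 0.627, 0.297, -0.284]
force: [-0.0, 0.2, -1.5]
finger_gap: 0.647
gripper_force: 53.0
[-0.08  0.44  2.03  1.05  1.04 -0.76]
btool [ 0.0191 -0.0008 -0.0333]
slide [-16.41   5.   -14.53] turn [-0.092  0.024  0.076] tcp-> [0.463 0.082 0.204]
```

```bash
python3 -m creep '[{"slide":[-2.34,0.71,-2.07],"angular":[0,0,0],"claw":-1},{"slide":[-2.34,0.71,-2.07],"angular":[0,0,0],"claw":-1},{"slide":[-2.34,0.71,-2.07],"angular":[0,0,0],"claw":-1},{"slide":[-2.34,0.71,-2.07],"angular":[0,0,0],"claw":-1},{"slide":[-2.34,0.71,-2.07],"angular":[0,0,0],"claw":-1},{"slide":[-2.34,0.71,-2.07],"angular":[0,0,0],"claw":-1},{"slide":[-2.34,0.71,-2.07],"angular":[0,0,0],"claw":-1},{"slide":[0,0,0],"angular":[-0.092,0.024,0.076],"claw":-1},{"slide":[0,0,0],"angular":[0,0,0],"claw":-1},{"slide":[0,0,0],"angular":[0,0,0],"claw":-1}]'
python3 - <<'E'
from h import *
print(manip.sense()["q"].round(2))
t=viewer.snapshot("top");s=viewer.snapshot("scene")
a=cv2.resize(t[130:300,230:430],None,fx=2,fy=2,interpolation=2);b=cv2.resize(s[150:320,220:420],None,fx=2,fy=2,interpolation=2)
cv2.imwrite("pics/p5.png",np.hstack([a,b]))
for z in(.24,.123): place([.461,.069,z],1.4,.871,[.0191,0,-.0333])
E
```

```text
t: 16.52
tcp_pos: [0.463, 0.0845, 0.2052]
tool_rot: [0.691, 0.586, 0.323, -0.272]
force: [0.0, 0.4, -1.5]
finger_gap: 0.65
gripper_force: 53.5
[-0.57  0.53  1.99  0.85  1.21 -0.97]
slide [-0.28 -0.   -0.14] turn [-0.002 -0.002  0.008] tcp-> [0.463 0.082 0.204]
slide [-9.25 -0.06  7.38] turn [-0.002 -0.002  0.008] tcp-> [0.463 0.082 0.087]
```

View pics/p5.png

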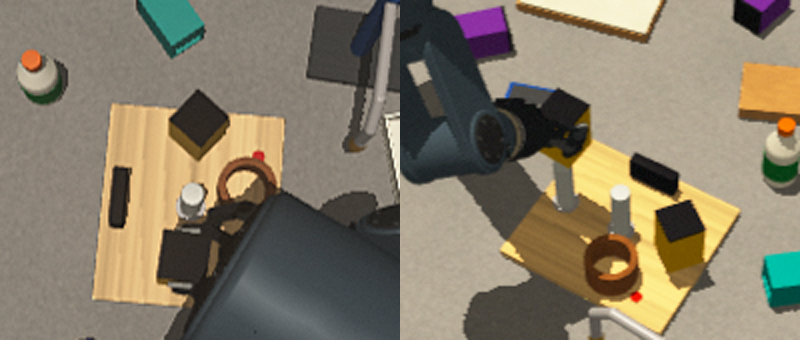

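Pot A is seated upright on the far post, its base at (680,220) on the right and (200,118) on the left. Pot B hangs over the near post with its base at (183,258) on the left. Lowering it and releasing.

```bash
python3 -m creep '[{"slide":[-1.8,0,1.4],"angular":[0,0,0],"claw":-1},{"slide":[-1.8,0,1.4],"angular":[0,0,0],"claw":-1},{"slide":[-1.8,0,1.4],"angular":[0,0,0],"claw":-1},{"slide":[-1.8,0,1.4],"angular":[0,0,0],"claw":-1},{"slide":[-1,0,0.8],"angular":[0,0,0],"claw":-1},{"slide":[-1,0,0.9],"angular":[0,0,0],"claw":-1},{"slide":[0,0,0],"angular":[0,0,0],"claw":-1},{"slide":[-0.1,0,0.1],"angular":[0,0,0],"claw":-1},{"slide":[0,0,0],"angular":[0,0,0],"claw":-1}]'
python3 -m creep '[{"slide":[0,0,0],"angular":[0,0,0],"claw":1},{"slide":[0,0,0],"angular":[0,0,0],"claw":1},{"slide":[0,0,0],"angular":[0,0,0],"claw":1},{"slide":[0,0,0],"angular":[0,0,0],"claw":1},{"slide":[0,0,0],"angular":[0,0,0],"claw":1},{"slide":[0,0,0],"angular":[0,0,0],"claw":1}]'
python3 -m creep '[{"slide":[0.3,0,-2],"angular":[0,0,0],"claw":1},{"slide":[0.5,0,-3],"angular":[0,0,0],"claw":1},{"slide":[0.5,0,-3],"angular":[0,0,0],"claw":1},{"slide":[2,0,-3],"angular":[0,0,0],"claw":1},{"slide":[2,0,-3],"angular":[0,0,0],"claw":1},{"slide":[2,0,-3],"angular":[0,0,0],"claw":1},{"slide":[0,0,0],"angular":[0,0,0],"claw":1}]'
python3 - <<'E'
from h import *
print(manip.sense()["q"].round(2))
Q=orient(1.4,0); to([.55,-.05,.28],Q)
E
```

```text
t: 17.37
tcp_pos: [0.4641, 0.0815, 0.0863]
tool_rot: [0.691, 0.586, 0.325, -0.272]
force: [-0.2, -0.1, -0.5]
finger_gap: 0.651
gripper_force: 53.5
t: 17.87
tcp_pos: [0.4638, 0.0807, 0.0861]
tool_rot: [0.692, 0.585, 0.325, -0.272]
force: [0.3, -0.2, 0.2]
finger_gap: 1.003
gripper_force: 0.0
t: 18.45
tcp_pos: [0.4512, -0.0041, 0.2553]
tool_rot: [0.691, 0.587, 0.326, -0.267]
force: [1.4, -0.8, 0.4]
finger_gap: 0.999
gripper_force: 0.0
[-0.74  0.45  1.9   0.71  1.41 -0.93]
slide [-0.06 10.55 -3.68] turn [ 0.012 -0.87   0.007] tcp-> [ 0.55 -0.05  0.28]
```

```bash
python3 -m creep '[{"slide":[0,1.5,-0.5],"angular":[0,-0.124,0],"claw":1},{"slide":[0,1.5,-0.5],"angular":[0,-0.124,0],"claw":1},{"slide":[0,1.5,-0.5],"angular":[0,-0.124,0],"claw":1},{"slide":[0,1.5,-0.5],"angular":[0,-0.124,0],"claw":1},{"slide":[0,1.5,-0.5],"angular":[0,-0.124,0],"claw":1},{"slide":[0,1.5,-0.5],"angular":[0,-0.124,0],"claw":1},{"slide":[0,1.5,-0.5],"angular":[0,-0.124,0],"claw":1},{"slide":[0,0,0],"angular":[0,0,0.117],"claw":1},{"slide":[0,0,0],"angular":[0,0,0.117],"claw":1},{"slide":[0,0,0],"angular":[0,0,0.117],"claw":1}]' >/dev/null
python3 -m creep '[{"slide":[0,0,0],"angular":[0,0,0.117],"claw":1},{"slide":[0,0,0],"angular":[0,0,0.117],"claw":1},{"slide":[0,0,0],"angular":[0,0,0.117],"claw":1},{"slide":[0,0,0],"angular":[0,0,0.117],"claw":1},{"slide":[0,0,0],"angular":[0,0,0.117],"claw":1},{"slide":[0,0,0],"angular":[0,0,0.117],"claw":1},{"slide":[0,0,0],"angular":[0,0,0.117],"claw":1},{"slide":[0,0,0],"angular":[0,0,0.117],"claw":1},{"slide":[0,0,0],"angular":[0,0,0.117],"claw":1},{"slide":[0,0,0],"angular":[0,0,0],"claw":1}]'
python3 - <<'E'
from h import *
print(manip.sense()["q"].round(2))
C=cam("wrist");im=viewer.snapshot("wrist");cv2.imwrite("pics/w6.png",im)
print(proj(C,[.579,-.017,.064]))
to([.579,-.052,.20],orient(0,0))
E
```

```text
t: 20.12
tcp_pos: [0.549, -0.0349, 0.2801]
tool_rot: [1.0, -0.001, 0.001, -0.003]
force: [-0.5, -0.3, -0.6]
finger_gap: 1.002
gripper_force: 0.0
[-0.27  0.37  1.56  0.01  1.21  1.3 ]
[302.37970261 178.00184688]
slide [2.97 1.76 8.02] turn [-0.006 -0.003  0.001] tcp-> [ 0.579 -0.052  0.2  ]
```

View pics/w6.png

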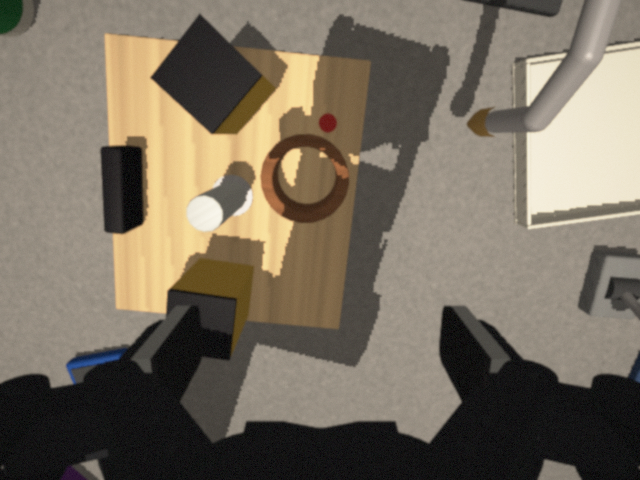

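The roll's top ring is centred at about (305,176), the red spot at (328,123) and the nozzle tip at (468,124). Both pots sit base-up on the end posts, at (207,73) and (204,320).

```bash
python3 - <<'E'
from h import *
C=cam("wrist")
r=atz(C,(305,176),.064);print("roll",r, "left/right",atz(C,(262,178),.064)[1],atz(C,(349,178),.064)[1])
print("spot",atz(C,(328,123),.016),"noz",atz(C,(468,124),.056), "post1",atz(C,(207,213),.116))
p=r+[0,-.0345,0]
to([p[0],p[1],.12],orient(0,0)); to([p[0],p[1],.044-.0187],orient(0,0))
E
```

```text
roll [ 0.58088703 -0.01930277  0.064     ] left/right 0.019168078945656863 -0.05858975455477027
spot [ 0.62760081 -0.04006657  0.016     ] noz [ 0.62590707 -0.16282451  0.056     ] post1 [0.5570054  0.05540975 0.116     ]
slide [ 3.13  2.   16.02] turn [-0.006 -0.003  0.001] tcp-> [ 0.581 -0.054  0.12 ]
slide [ 3.1   2.06 25.49] turn [-0.006 -0.003  0.001] tcp-> [ 0.581 -0.054  0.025]
```

```bash
python3 -m creep '[{"slide":[1,0.65,3],"angular":[-0.006,-0.003,0],"claw":-0.06},{"slide":[1,0.65,3],"angular":[0,0,0],"claw":-0.06},{"slide":[1.1,0.7,3],"angular":[0,0,0],"claw":-0.06},{"slide":[0,0,3],"angular":[0,0,0],"claw":-0.06},{"slide":[0,0,3],"angular":[0,0,0],"claw":-0.06},{"slide":[0,0,0],"angular":[0,0,0],"claw":-0.06},{"slide":[0,0,0],"angular":[0,0,0],"claw":-0.06}]'
python3 - <<'E'
from h import *
to([.581,-.0535,.03],orient(0,0))
E
```

```text
t: 20.75
tcp_pos: [0.5797, -0.0546, 0.1295]
tool_rot: [1.0, 0.0, -0.001, -0.001]
force: [1.2, -0.0, -0.6]
finger_gap: 0.468
gripper_force: 0.0
slide [ 0.16 -0.1   9.95] turn [-0.001  0.003  0.001] tcp-> [ 0.581 -0.054  0.03 ]
```

```bash
python3 -m creep '[{"slide":[0.1,0,2],"angular":[0,0,0],"claw":-0.06},{"slide":[0,0,2],"angular":[0,0,0],"claw":-0.06},{"slide":[0,0,2],"angular":[0,0,0],"claw":-0.06},{"slide":[0,0,2],"angular":[0,0,0],"claw":-0.06},{"slide":[0,0,1.9],"angular":[0,0,0],"claw":-0.06},{"slide":[0,0,0],"angular":[0,0,0],"claw":-0.06}]'
python3 -m creep '[{"slide":[0,0,0],"angular":[0,0,0],"claw":-1},{"slide":[0,0,0],"angular":[0,0,0],"claw":-1},{"slide":[0,0,0],"angular":[0,0,0],"claw":-1},{"slide":[0,0,0],"angular":[0,0,0],"claw":-1},{"slide":[0,0,0],"angular":[0,0,0],"claw":-1},{"slide":[0,0,0],"angular":[0,0,0],"claw":-1},{"slide":[0,0,0],"angular":[0,0,0],"claw":-1}]' 50
python3 -m creep '[{"slide":[0,0,-1.5],"angular":[0,0,0],"claw":-1},{"slide":[0,0,-3],"angular":[0,0,0],"claw":-1},{"slide":[0,0,-3.5],"angular":[0,0,0],"claw":-1},{"slide":[-1,0,-3.5],"angular":[0,0,0],"claw":-1},{"slide":[-1,0,-3.5],"angular":[0,0,0],"claw":-1},{"slide":[-1,0,-3.5],"angular":[0,0,0],"claw":-1},{"slide":[-1,0,-3.5],"angular":[0,0,0],"claw":-1},{"slide":[-1,0,-3.5],"angular":[0,0,0],"claw":-1},{"slide":[-1,0,-3.5],"angular":[0,0,0],"claw":-1},{"slide":[0,0,0],"angular":[0,0,0],"claw":-1}]'
python3 - <<'E'
from h import *
to([.6145,-.342,.33],orient(0,0));to([.6145,-.342,.03],orient(0,0))
E
```

```text
t: 21.25
tcp_pos: [0.5819, -0.0549, 0.0314]
tool_rot: [1.0, 0.0, -0.0, -0.0]
force: [-0.9, -0.6, -0.6]
finger_gap: 0.467
gripper_force: 0.0
t: 21.83
tcp_pos: [0.5839, -0.0555, 0.0344]
tool_rot: [1.0, -0.0, 0.003, 0.001]
force: [0.3, 0.1, 8.2]
finger_gap: 0.135
gripper_force: 52.5
t: 22.67
tcp_pos: [0.5236, -0.0557, 0.3301]
tool_rot: [1.0, -0.0, 0.008, 0.002]
force: [0.6, -1.2, -0.9]
finger_gap: 0.14
gripper_force: 52.1
slide [ 9.12 28.62  0.29] turn [ 0.005 -0.016 -0.001] tcp-> [ 0.614 -0.342  0.33 ]
slide [ 8.65 28.48 30.29] turn [ 0.005 -0.016 -0.001] tcp-> [ 0.614 -0.342  0.03 ]
```

```bash
python3 -m creep '[{"slide":[1.13,3.58,0],"angular":[0,-0.002,0],"claw":-1},{"slide":[1.13,3.58,0],"angular":[0,-0.002,0],"claw":-1},{"slide":[1.13,3.58,0],"angular":[0,-0.002,0],"claw":-1},{"slide":[1.13,3.58,0],"angular":[0,-0.002,0],"claw":-1},{"slide":[1.13,3.58,0],"angular":[0,-0.002,0],"claw":-1},{"slide":[1.13,3.58,0],"angular":[0,-0.002,0],"claw":-1},{"slide":[1.13,3.58,0],"angular":[0,-0.002,0],"claw":-1},{"slide":[1.13,3.58,0],"angular":[0,-0.002,0],"claw":-1},{"slide":[0,0,3.5],"angular":[0,0,0],"claw":-1},{"slide":[0,0,3.5],"angular":[0,0,0],"claw":-1}]'
python3 -m creep '[{"slide":[0,0,3.5],"angular":[0,0,0],"claw":-1},{"slide":[0,0,3.5],"angular":[0,0,0],"claw":-1},{"slide":[0,0,3.5],"angular":[0,0,0],"claw":-1},{"slide":[0,0,3.5],"angular":[0,0,0],"claw":-1},{"slide":[0,0,3],"angular":[0,0,0],"claw":-1},{"slide":[0,0,2],"angular":[0,0,0],"claw":-1},{"slide":[0,0,0],"angular":[0,0,0],"claw":-1},{"slide":[0,0,0],"angular":[0,0,0],"claw":-1}]'
python3 - <<'E'
from h import *
print(manip.sense()["q"].round(2)); to([.6145,-.342,.024],orient(0,0))
E
```

```text
t: 23.5
tcp_pos: [0.6125, -0.3456, 0.2526]
tool_rot: [1.0, -0.002, -0.004, 0.003]
force: [0.2, 0.8, -2.9]
finger_gap: 0.138
gripper_force: 52.3
t: 24.17
tcp_pos: [0.6073, -0.3407, 0.06]
tool_rot: [1.0, -0.001, -0.008, -0.001]
force: [-0.5, -0.3, -1.9]
finger_gap: 0.139
gripper_force: 52.4
[-0.67  0.83  1.34 -0.01  0.99  0.91]
slide [0.78 0.13 3.59] turn [-0.002  0.017 -0.001] tcp-> [ 0.614 -0.342  0.024]
```

```bash
python3 -m creep '[{"slide":[0.3,0.05,1.2],"angular":[0,0.008,0],"claw":-1},{"slide":[0.3,0.05,1.2],"angular":[0,0.008,0],"claw":-1},{"slide":[0,0,0.9],"angular":[0,0,0],"claw":-1},{"slide":[0,0,0],"angular":[0,0,0],"claw":-1},{"slide":[0,0,0.2],"angular":[0,0,0],"claw":-1},{"slide":[0,0,0],"angular":[0,0,0],"claw":-1},{"slide":[0,0,0],"angular":[0,0,0],"claw":-1}]'
python3 - <<'E'
from h import *
to([.6145,-.342,.024],orient(0,0))
E
```

```text
t: 24.75
tcp_pos: [0.6143, -0.3427, 0.027]
tool_rot: [1.0, -0.001, 0.001, 0.0]
force: [0.1, 0.6, -0.9]
finger_gap: 0.133
gripper_force: 52.3
slide [ 0.02 -0.07  0.3 ] turn [ 0.001 -0.003 -0.001] tcp-> [ 0.614 -0.342  0.024]
```

```bash
python3 -m creep '[{"slide":[0,0,0.2],"angular":[0,0,0],"claw":-1},{"slide":[0,0,0],"angular":[0,0,0],"claw":-1},{"slide":[0,0,0.2],"angular":[0,0,0],"claw":-1},{"slide":[0,0,0],"angular":[0,0,0],"claw":-1}]'
python3 -m creep '[{"slide":[0,0,0],"angular":[0,0,0],"claw":-0.3},{"slide":[0,0,0],"angular":[0,0,0],"claw":-0.3},{"slide":[0,0,0],"angular":[0,0,0],"claw":-0.3},{"slide":[0,0,0],"angular":[0,0,0],"claw":-0.3},{"slide":[0,0,0],"angular":[0,0,0],"claw":-0.3}]'
python3 -m creep '[{"slide":[0,0,-1.5],"angular":[0,0,0],"claw":-0.3},{"slide":[0,0,-3.5],"angular":[0,0,0],"claw":-0.3},{"slide":[0,0,-3.5],"angular":[0,0,0],"claw":-0.3},{"slide":[0,0,-3.5],"angular":[0,0,0],"claw":-0.3},{"slide":[0,0,-3.5],"angular":[0,0,0],"claw":-0.3},{"slide":[0,0,-3.5],"angular":[0,0,0],"claw":-0.3},{"slide":[0,0,-3.5],"angular":[0,0,0],"claw":-0.3},{"slide":[0,0,-3.5],"angular":[0,0,0],"claw":-0.3},{"slide":[0,0,-3.5],"angular":[0,0,0],"claw":-0.3},{"slide":[0,0,0],"angular":[0,0,0],"claw":-0.3}]'
python3 - <<'E'
from h import *
to([.53,-.05,.33],orient(0,0)); to([.567,.155,.20],orient(-.1,0))
E
```

```text
t: 25.08
tcp_pos: [0.6141, -0.3426, 0.0226]
tool_rot: [1.0, -0.001, 0.001, 0.0]
force: [-0.4, 0.0, -1.4]
finger_gap: 0.135
gripper_force: 52.3
t: 25.5
tcp_pos: [0.6141, -0.3426, 0.0227]
tool_rot: [1.0, -0.001, 0.001, 0.0]
force: [0.0, -0.4, -0.2]
finger_gap: 0.351
gripper_force: 0.0
t: 26.33
tcp_pos: [0.6165, -0.3446, 0.329]
tool_rot: [1.0, -0.0, 0.008, 0.006]
force: [0.7, -1.3, 0.2]
finger_gap: 0.351
gripper_force: 0.0
slide [ -8.67 -29.45  -0.58] turn [ 0.012 -0.017 -0.001] tcp-> [ 0.53 -0.05  0.33]
slide [ -5.2  -50.1   12.24] turn [ 0.011 -0.017  0.099] tcp-> [0.567 0.155 0.2  ]
```

```bash
python3 -m creep '[{"slide":[-0.4,-3.85,0],"angular":[0,0,0.01],"claw":0.06},{"slide":[-0.4,-3.85,0],"angular":[0,0,0.01],"claw":0.06},{"slide":[-0.4,-3.85,0],"angular":[0,0,0.01],"claw":0.06},{"slide":[-0.4,-3.85,0],"angular":[0,0,0.01],"claw":0.06},{"slide":[-0.4,-3.85,0],"angular":[0,0,0.01],"claw":0.06},{"slide":[-0.4,-3.85,0],"angular":[0,0,0.01],"claw":0.06},{"slide":[-0.4,-3.85,0],"angular":[0,0,0.01],"claw":0.06},{"slide":[-0.4,-3.85,0],"angular":[0,0,0.01],"claw":0.06},{"slide":[-0.4,-3.85,0],"angular":[0,0,0.01],"claw":0.06},{"slide":[-0.4,-3.85,0],"angular":[0,0,0.01],"claw":0.06}]' >/dev/null
python3 -m creep '[{"slide":[-0.4,-3.85,0],"angular":[0.006,-0.008,0],"claw":0.06},{"slide":[-0.4,-3.85,0],"angular":[0.006,-0.008,0],"claw":0.06},{"slide":[-0.4,-3.85,3],"angular":[0,0,0],"claw":0.06},{"slide":[0,0,3],"angular":[0,0,0],"claw":0.06},{"slide":[0,0,3],"angular":[0,0,0],"claw":0.06},{"slide":[0,0,0],"angular":[0,0,0],"claw":0.06},{"slide":[0,0,0],"angular":[0,0,0],"claw":0.06}]'
python3 - <<'E'
from h import *
C=cam("wrist");im=viewer.snapshot("wrist");t=viewer.snapshot("top")
cv2.imwrite("pics/w7.png",np.hstack([cv2.resize(im,(400,300)),cv2.resize(t[130:318,250:500],(400,300))]))
print(proj(C,[.570,.1565,.061]),proj(cam("top"),[.6145,-.308,.052]))
to([.570,.1565,.027],orient(-.1,0))
E
```

```text
t: 27.75
tcp_pos: [0.5888, 0.1554, 0.2321]
tool_rot: [0.999, -0.05, -0.008, -0.006]
force: [0.8, -0.3, 0.9]
finger_gap: 0.528
gripper_force: 0.0
[324.32889918 239.80217377] [457.52831754 208.34105224]
slide [-1.91  0.33 20.8 ] turn [-0.013  0.01  -0.002] tcp-> [0.57  0.156 0.027]
```

View pics/w7.png

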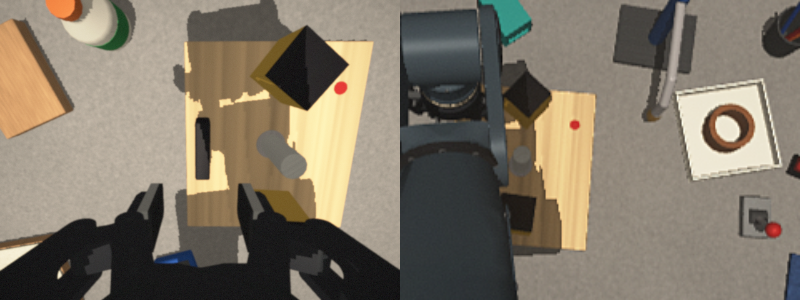

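The roll lies flat in the tray at (728,128) on the right, and both pots are on their posts. The grip bar is at (203,148) on the left, as predicted. Moving down onto the bar.

```bash
python3 -m creep '[{"slide":[-0.65,0.1,3],"angular":[-0.013,0.01,0],"claw":0.06},{"slide":[-0.65,0.1,3],"angular":[0,0,0],"claw":0.06},{"slide":[-0.6,0.1,3],"angular":[0,0,0],"claw":0.06},{"slide":[0,0,3],"angular":[0,0,0],"claw":0.06},{"slide":[0,0,2],"angular":[0,0,0],"claw":0.06},{"slide":[0,0,0],"angular":[0,0,0],"claw":0.06},{"slide":[0,0,0],"angular":[0,0,0],"claw":0.06}]'
python3 - <<'E'
from h import *
to([.570,.1565,.028],orient(-.1,0))
E
```

```text
t: 28.43
tcp_pos: [0.5713, 0.1542, 0.094]
tool_rot: [0.999, -0.051, -0.001, 0.0]
force: [0.3, -0.2, 1.9]
finger_gap: 0.533
gripper_force: 0.0
slide [-0.13 -0.22  6.6 ] turn [ 0.001  0.002 -0.002] tcp-> [0.57  0.156 0.028]
```

```bash
python3 -m creep '[{"slide":[-0.1,-0.2,2],"angular":[0,0,0],"claw":0.06},{"slide":[0,0,2],"angular":[0,0,0],"claw":0.06},{"slide":[0,0,2],"angular":[0,0,0],"claw":0.06},{"slide":[0,0,0.5],"angular":[0,0,0],"claw":0.06},{"slide":[0,0,0],"angular":[0,0,0],"claw":0.06}]'
python3 -m creep '[{"slide":[0,0,0],"angular":[0,0,0],"claw":-1},{"slide":[0,0,0],"angular":[0,0,0],"claw":-1},{"slide":[0,0,0],"angular":[0,0,0],"claw":-1},{"slide":[0,0,0],"angular":[0,0,0],"claw":-1},{"slide":[0,0,0],"angular":[0,0,0],"claw":-1},{"slide":[0,0,0],"angular":[0,0,0],"claw":-1}]' 40
python3 - <<'E'
from h import *
C=cam("wrist");im=viewer.snapshot("wrist");p,r=pose()
cv2.imwrite("pics/w8.png",im)
h=cv2.cvtColor(im,cv2.COLOR_BGR2HSV); m=cv2.inRange(h,(0,150,60),(6,255,255))|cv2.inRange(h,(175,150,60),(180,255,255))
k,l,st,c=cv2.connectedComponentsWithStats(m)
for i in range(1,k):
    if st[i,4]>40: print(st[i],c[i],atz(C,c[i],.016))
print(proj(C,[.628,-.04,.016]),proj(C,[.6255,-.163,.056]))
q=p+np.array([-.003,-.123,0]); to(q,r)
E
```

```text
t: 28.85
tcp_pos: [0.57, 0.1565, 0.0288]
tool_rot: [0.999, -0.051, -0.001, 0.0]
force: [-0.4, 0.1, 0.0]
finger_gap: 0.531
gripper_force: 0.0
t: 29.35
tcp_pos: [0.5706, 0.1566, 0.03]
tool_rot: [0.999, -0.05, 0.0, 0.0]
force: [0.4, -1.1, 7.3]
finger_gap: 0.231
gripper_force: 41.1
[829.92618427 108.02143312] [1476.44483755   60.77743431]
slide [9.400e-01 1.227e+01 1.000e-02] turn [0. 0. 0.] tcp-> [0.568 0.034 0.03 ]
```

```bash
python3 -m creep '[{"slide":[0.03,0.4,0],"angular":[0,0,0],"claw":-1},{"slide":[0.06,0.8,0],"angular":[0,0,0],"claw":-1},{"slide":[0.06,0.8,0],"angular":[0,0,0],"claw":-1},{"slide":[0.06,0.8,0],"angular":[0,0,0],"claw":-1},{"slide":[0.06,0.8,0],"angular":[0,0,0],"claw":-1},{"slide":[0.06,0.8,0],"angular":[0,0,0],"claw":-1},{"slide":[0.06,0.8,0],"angular":[0,0,0],"claw":-1},{"slide":[0.06,0.8,0],"angular":[0,0,0],"claw":-1},{"slide":[0.06,0.8,0],"angular":[0,0,0],"claw":-1},{"slide":[0.06,0.8,0],"angular":[0,0,0],"claw":-1}]' 60
python3 -m creep '[{"slide":[0.06,0.8,0],"angular":[0,0,0],"claw":-1},{"slide":[0.06,0.8,0],"angular":[0,0,0],"claw":-1},{"slide":[0.06,0.8,0],"angular":[0,0,0],"claw":-1},{"slide":[0.06,0.8,0],"angular":[0,0,0],"claw":-1},{"slide":[0.06,0.8,0],"angular":[0,0,0],"claw":-1},{"slide":[0.03,0.4,0],"angular":[0,0,0],"claw":-1},{"slide":[0,0,0],"angular":[0,0,0],"claw":-1},{"slide":[0,0,0],"angular":[0,0,0],"claw":-1}]'
python3 - <<'E'
from h import *
t=viewer.snapshot("top");s=viewer.snapshot("scene")
a=cv2.resize(t[140:290,290:490],(400,300),interpolation=2);b=cv2.resize(s[220:370,220:420],(400,300),interpolation=2)
cv2.imwrite("pics/p9.png",np.hstack([a,b]))
for n,im,z in(("top",t,0),("scene",s,0)):
    h=cv2.cvtColor(im,cv2.COLOR_BGR2HSV); m=cv2.inRange(h,(0,150,90),(6,255,255))|cv2.inRange(h,(175,150,90),(180,255,255))
    k,l,st,c=cv2.connectedComponentsWithStats(m)
    for i in range(1,k):
        if 4<st[i,4]<200 : print(n,st[i],c[i].round(1),atz(cam(n),c[i],.016).round(4))
E
```

```text
t: 30.23
tcp_pos: [0.5684, 0.0823, 0.03]
tool_rot: [0.999, -0.051, 0.0, -0.001]
force: [0.4, 8.4, 8.1]
finger_gap: 0.225
gripper_force: 59.6
t: 30.9
tcp_pos: [0.5672, 0.037, 0.03]
tool_rot: [0.999, -0.051, -0.0, -0.0]
force: [-0.1, 3.3, 8.3]
finger_gap: 0.226
gripper_force: 59.7
top [502 145   4   3  10] [503.2 146. ] [ 0.8067 -0.466   0.016 ]
top [398 206   6   6  28] [400.8 208.5] [ 0.6241 -0.1581  0.016 ]
top [479 270   9   9  69] [483.  273.8] [ 0.4353 -0.3797  0.016 ]
scene [317 329   5   5  19] [318.8 331. ] [ 0.6229 -0.1575  0.016 ]
scene [217 343   9  10  69] [221.  347.8] [ 0.3971 -0.3195  0.016 ]
scene [321 410   8  25  58] [324.3 420.4] [ 0.7481 -0.3825  0.016 ]
```

View pics/p9.png

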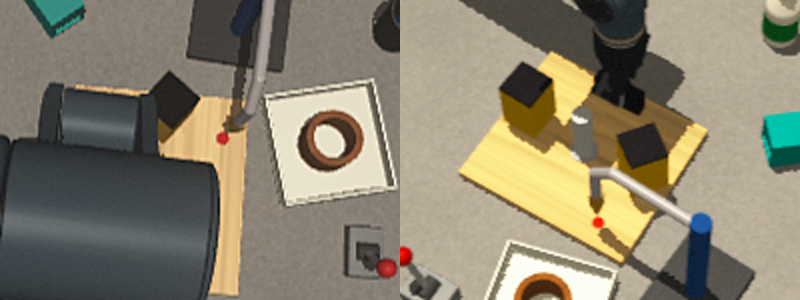

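The spot sits just beside the nozzle tip: spot at (222,138) and tip at (230,128) on the left, spot at (598,222) and tip at (597,207) on the right. By measurement it is about 2 mm short in +x and 4 mm short in -y, so I'll nudge it.

```bash
python3 -m creep '[{"slide":[0.12,0.2,0],"angular":[0,0,0],"claw":-1},{"slide":[0.1,0.2,0],"angular":[0,0,0],"claw":-1},{"slide":[0,0,0],"angular":[0,0,0],"claw":-1},{"slide":[0,0,0],"angular":[0,0,0],"claw":-1},{"slide":[0,0,0],"angular":[0,0,0],"claw":-1}]'
python3 - <<'E'
from h import *
t=viewer.snapshot("top");s=viewer.snapshot("scene")
P=[]
for n,im in(("top",t),("scene",s)):
    h=cv2.cvtColor(im,cv2.COLOR_BGR2HSV); m=cv2.inRange(h,(0,150,90),(6,255,255))|cv2.inRange(h,(175,150,90),(180,255,255))
    k,l,st,c=cv2.connectedComponentsWithStats(m)
    pr=proj(cam(n),[.6255,-.163,.016]); print(n,"want",pr.round(1))
    for i in range(1,k):
        if np.hypot(*(c[i]-pr))<15: print(st[i],c[i].round(1),atz(cam(n),c[i],.016).round(4))
a=cv2.resize(t[180:230,370:440],(400,286),interpolation=2);b=cv2.resize(s[290:350,280:360],(400,286),interpolation=2)
cv2.imwrite("pics/p10.png",np.hstack([a,b]))
E
```

```text
t: 31.42
tcp_pos: [0.5679, 0.0341, 0.03]
tool_rot: [0.999, -0.052, -0.001, -0.001]
force: [-1.7, 7.2, 10.3]
finger_gap: 0.226
gripper_force: 59.9
top want [402.5 208. ]
[399 206   6   6  27] [401.9 208.5] [ 0.6241 -0.1612  0.016 ]
scene want [318.8 332.9]
[316 330   5   5  19] [318.2 331.8] [ 0.6225 -0.1606  0.016 ]
```

View pics/p10.png

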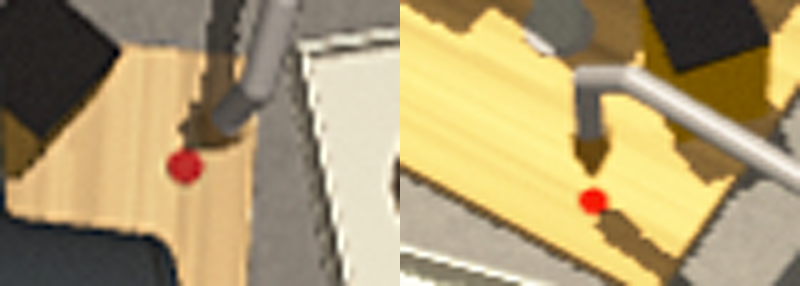

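The close-up shows the spot at (184,166) and the tip near (187,143) on the left, and the spot at (593,201) and the tip at (595,176) on the right. I'll re-triangulate the tip.

```bash
python3 - <<'E'
from h import *
T=cam("top");S=cam("scene")
for a,c in(((402.7,205.0),(319,326.9)),((403.2,205.3),(319,326.9))):
    print(tri((T,a),(S,c)),atz(T,a,.056),atz(S,c,.056))
E
```

```text
(array([ 0.62624853, -0.15832805,  0.04610818]), [np.float64(0.4), np.float64(0.4)]) [ 0.62488214 -0.15558184  0.056     ] [ 0.6278084  -0.16344631  0.056     ]
(array([ 0.62583148, -0.15910143,  0.04680199]), [np.float64(0.1), np.float64(0.1)]) [ 0.6240207  -0.15692399  0.056     ] [ 0.6278084  -0.16344631  0.056     ]
```

```bash
python3 -m creep '[{"slide":[0.25,0.08,0],"angular":[0,0,0],"claw":-1},{"slide":[0,0,0],"angular":[0,0,0],"claw":-1},{"slide":[0,0,0],"angular":[0,0,0],"claw":-1},{"slide":[0,0,0],"angular":[0,0,0],"claw":-1}]'
python3 -m creep '[{"slide":[0,0,0],"angular":[0,0,0],"claw":0.06},{"slide":[0,0,0],"angular":[0,0,0],"claw":0.06},{"slide":[0,0,0],"angular":[0,0,0],"claw":0.06},{"slide":[0,0,0],"angular":[0,0,0],"claw":0.06},{"slide":[0,0,0],"angular":[0,0,0],"claw":0.06}]'
python3 -m creep '[{"slide":[0,0,-1.5],"angular":[0,0,0],"claw":0.06},{"slide":[0,0,-3.5],"angular":[0,0,0],"claw":0.06},{"slide":[0,0,-3.5],"angular":[0,0,0],"claw":0.06},{"slide":[0,0,-3.5],"angular":[0,0,0],"claw":0.06},{"slide":[0,0,-3.5],"angular":[0,0,0],"claw":0.06},{"slide":[0,0,-3.5],"angular":[0,0,0],"claw":0.06},{"slide":[-2,0,-3.5],"angular":[0,0,0],"claw":0.06},{"slide":[-2,0,-3.5],"angular":[0,0,0],"claw":0.06},{"slide":[-2,0,-2],"angular":[0,0,0],"claw":0.06},{"slide":[0,0,0],"angular":[0,0,0],"claw":0.06}]'
python3 - <<'E'
from h import *
C=cam("wrist");im=viewer.snapshot("wrist");t=viewer.snapshot("top");s=viewer.snapshot("scene")
print(manip.sense()["q"].round(2))
for n,i_,Cc in(("wrist",im,C),("top",t,cam("top")),("scene",s,cam("scene"))):
    h=cv2.cvtColor(i_,cv2.COLOR_BGR2HSV); m=cv2.inRange(h,(0,150,90),(6,255,255))|cv2.inRange(h,(175,150,90),(180,255,255))
    k,l,st,c=cv2.connectedComponentsWithStats(m)
    pr=proj(Cc,[.6255,-.163,.016]); print(n,"want",pr.round(1),"tip",proj(Cc,[.6255,-.163,.056]).round(1))
    for i in range(1,k):
        if np.hypot(*(c[i]-pr))<30: print(st[i],c[i].round(1),atz(Cc,c[i],.016).round(4))
x,y=(int(v) for v in proj(C,[.6255,-.163,.056]))
x=np.clip(x,75,565);y=np.clip(y,75,405)
print("crop",x,y)
cv2.imwrite("pics/p11.png",np.hstack([cv2.resize(im[y-75:y+75,x-75:x+75],(400,400),interpolation=2),cv2.resize(t[140:300,285:445],(400,400),interpolation=2)]))
E
```

```text
t: 31.85
tcp_pos: [0.5682, 0.0338, 0.03]
tool_rot: [0.999, -0.052, -0.003, -0.001]
force: [-5.1, 9.0, 12.0]
finger_gap: 0.227
gripper_force: 60.4
t: 32.27
tcp_pos: [0.57, 0.0308, 0.0277]
tool_rot: [0.999, -0.051, -0.002, 0.0]
force: [1.2, 0.8, 0.5]
finger_gap: 0.531
gripper_force: 0.0
t: 33.1
tcp_pos: [0.5103, 0.0376, 0.3128]
tool_rot: [0.999, -0.05, 0.001, 0.001]
force: [1.0, 0.1, -0.4]
finger_gap: 0.531
gripper_force: 0.0
[-0.15  0.29  1.61 -0.    1.25  1.53]
wrist want [504.9  66.3] tip [524.2  59.1]
[497  58  17  19 230] [505.4  67.2] [ 0.6246 -0.1636  0.016 ]
top want [402.5 208. ] tip [405.4 204.7]
[400 206   6   6  28] [402.3 208.3] [ 0.6246 -0.1625  0.016 ]
scene want [318.8 332.9] tip [318.3 326.5]
[316 330   5   5  21] [318. 332.] [ 0.6223 -0.1613  0.016 ]
crop 524 75
```

View pics/p11.png

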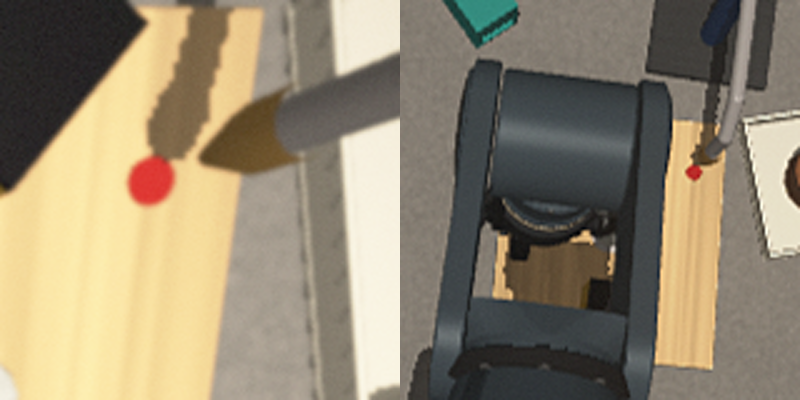

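The wrist crop shows the tip at (200,160), which is full-frame (524,60) as projected. The spot is within about 1–3 mm of the point under the tip. Next is the valve knob.

```bash
python3 - <<'E'
from h import *
print("knob",tri((cam("top"),(483,273.8)),(cam("scene"),(221,347.8))))
T=cam("top")
for p,z in(((694,400),.0),((747,404),.025),((694,403),.025),((692,470),.025),((742,473),.025)): print(atz(T,(215+p[0]/2.8,110+p[1]/2.8),z).round(3))
to([.38,-.35,.30],orient(0,0))
E
```

```text
knob (array([ 0.42954239, -0.34743593,  0.09916663]), [np.float64(0.0), np.float64(0.0)])
[ 0.497 -0.333  0.   ]
[ 0.489 -0.377  0.025]
[ 0.491 -0.324  0.025]
[ 0.424 -0.317  0.025]
[ 0.421 -0.367  0.025]
slide [-9.14 39.84  0.84] turn [ 0.001  0.004 -0.101] tcp-> [ 0.38 -0.35  0.3 ]
```

```bash
python3 -m creep '[{"slide":[-0.9,3.95,0],"angular":[0,0,0],"claw":-1},{"slide":[-0.9,3.95,0],"angular":[0,0,0],"claw":-1},{"slide":[-0.9,3.95,0],"angular":[0,0,0],"claw":-1},{"slide":[-0.9,3.95,0],"angular":[0,0,0],"claw":-1},{"slide":[-0.9,3.95,0],"angular":[0,0,0],"claw":-1},{"slide":[-0.9,3.95,0],"angular":[0,0,0],"claw":-1},{"slide":[-0.9,3.95,0],"angular":[0,0,0],"claw":-1},{"slide":[-0.9,3.95,0],"angular":[0,0,0],"claw":-1},{"slide":[-0.9,3.95,0],"angular":[0,0,0],"claw":-1},{"slide":[0,0,0],"angular":[0,0,0],"claw":-1}]' 40
python3 - <<'E'
from h import *
print(manip.sense()["q"].round(2));to([.375,-.341,.08],orient(-.12,0))
E
```

```text
t: 34.08
tcp_pos: [0.3932, -0.3159, 0.3067]
tool_rot: [0.999, -0.054, -0.003, 0.002]
force: [-0.3, 1.1, -0.2]
finger_gap: -0.001
gripper_force: 0.0
[-0.89  0.28  1.63 -0.01  1.24  0.79]
slide [-1.41  2.6  22.68] turn [0.004 0.006 0.012] tcp-> [ 0.375 -0.341  0.08 ]
```

```bash
python3 -m creep '[{"slide":[-0.7,1.3,0],"angular":[0,0,0.012],"claw":-1},{"slide":[-0.7,1.3,0],"angular":[0,0,0],"claw":-1},{"slide":[0,0,3.5],"angular":[0,0,0],"claw":-1},{"slide":[0,0,3.5],"angular":[0,0,0],"claw":-1},{"slide":[0,0,3.5],"angular":[0,0,0],"claw":-1},{"slide":[0,0,3.5],"angular":[0,0,0],"claw":-1},{"slide":[0,0,3.5],"angular":[0,0,0],"claw":-1},{"slide":[0,0,3],"angular":[0,0,0],"claw":-1},{"slide":[0,0,2],"angular":[0,0,0],"claw":-1},{"slide":[0,0,0],"angular":[0,0,0],"claw":-1}]'
python3 -m creep '[{"slide":[1,0,0],"angular":[0,0,0],"claw":-1},{"slide":[1,0,0],"angular":[0,0,0],"claw":-1},{"slide":[1,0,0],"angular":[0,0,0],"claw":-1},{"slide":[1,0,0],"angular":[0,0,0],"claw":-1},{"slide":[0.5,0,0],"angular":[0,0,0],"claw":-1},{"slide":[0,0,0],"angular":[0,0,0],"claw":-1}]'
```

```text
t: 34.92
tcp_pos: [0.375, -0.3295, 0.0782]
tool_rot: [0.998, -0.057, -0.006, -0.004]
force: [0.1, 0.3, -0.3]
finger_gap: 0.0
gripper_force: 0.0
t: 35.42
tcp_pos: [0.4242, -0.3386, 0.0848]
tool_rot: [0.998, -0.056, -0.001, 0.002]
force: [0.1, 0.1, 0.0]
finger_gap: 0.001
gripper_force: 0.0
```

```bash
python3 -m creep '[{"slide":[0.6,0.3,0],"angular":[0,0,0],"claw":-1},{"slide":[0.6,0.2,0],"angular":[0,0,0],"claw":-1},{"slide":[0.6,0,0],"angular":[0,0,0],"claw":-1},{"slide":[0.6,0,0],"angular":[0,0,0],"claw":-1},{"slide":[0.6,0,0],"angular":[0,0,0],"claw":-1},{"slide":[0.6,0,0],"angular":[0,0,0],"claw":-1},{"slide":[0,0,0],"angular":[0,0,0],"claw":-1}]'
python3 - <<'E'
from h import *
P={}
for n in("top","scene"):
    i_=viewer.snapshot(n);h=cv2.cvtColor(i_,cv2.COLOR_BGR2HSV); m=cv2.inRange(h,(0,150,90),(6,255,255))|cv2.inRange(h,(175,150,90),(180,255,255))
    k,l,st,c=cv2.connectedComponentsWithStats(m)
    pr=proj(cam(n),[.46,-.347,.1])
    P[n]=[c[i] for i in range(1,k) if st[i,4]>15 and np.hypot(*(c[i]-pr))<30]; print(n,pr.round(1),P[n])
if all(P.values()): print(tri((cam("top"),P["top"][0]),(cam("scene"),P["scene"][0])))
E
```

```text
t: 36.0
tcp_pos: [0.4585, -0.3472, 0.0835]
tool_rot: [0.998, -0.056, -0.001, 0.001]
force: [0.3, -0.8, 0.9]
finger_gap: 0.002
gripper_force: 0.0
top [482.1 262. ] []
scene [230.9 352. ] [array([237.27777778, 356.91666667])]
```

```bash
python3 -m creep '[{"slide":[0.5,0,0],"angular":[0,0,0],"claw":-1},{"slide":[0.5,0,0],"angular":[0,0,0],"claw":-1},{"slide":[0.3,0,0],"angular":[0,0,0],"claw":-1},{"slide":[0,0,0],"angular":[0,0,0],"claw":-1}]'
python3 - <<'E'
from h import *
n="scene";i_=viewer.snapshot(n);h=cv2.cvtColor(i_,cv2.COLOR_BGR2HSV); m=cv2.inRange(h,(0,150,90),(6,255,255))
k,l,st,c=cv2.connectedComponentsWithStats(m)
for i in range(1,k):
    if st[i,4]>15 and np.hypot(*(c[i]-[237,357]))<30: print(st[i],c[i],atz(cam(n),c[i],.099))
print(atz(cam(n),(237.3,356.9),.099))
E
```

```text
t: 36.43
tcp_pos: [0.4708, -0.3485, 0.0835]
tool_rot: [0.998, -0.056, -0.002, 0.001]
force: [-0.0, 0.2, 0.5]
finger_gap: 0.0
gripper_force: 0.0
[237 355  10  10  73] [241.24657534 359.73972603] [ 0.49548575 -0.35413816  0.099     ]
[ 0.48203563 -0.35156995  0.099     ]
```

```bash
python3 -m creep '[{"slide":[0.3,0,0],"angular":[0,0,0],"claw":-1},{"slide":[0.3,0,0],"angular":[0,0,0],"claw":-1},{"slide":[0,0,0],"angular":[0,0,0],"claw":-1}]'
python3 -m creep '[{"slide":[0.3,0,0],"angular":[0,0,0],"claw":-1},{"slide":[0.3,0,0],"angular":[0,0,0],"claw":-1},{"slide":[0,0,0],"angular":[0,0,0],"claw":-1}]'
python3 - <<'E'
from h import *
n="scene";i_=viewer.snapshot(n);h=cv2.cvtColor(i_,cv2.COLOR_BGR2HSV); m=cv2.inRange(h,(0,150,90),(6,255,255))
k,l,st,c=cv2.connectedComponentsWithStats(m)
for i in range(1,k):
    if st[i,4]>15 and np.hypot(*(c[i]-[237,357]))<30: print(st[i],c[i],atz(cam(n),c[i],.099))
E
```

```text
t: 36.73
tcp_pos: [0.473, -0.3483, 0.0832]
tool_rot: [0.998, -0.056, -0.006, -0.001]
force: [-8.3, -1.7, 3.4]
finger_gap: -0.0
gripper_force: 4.2
t: 36.98
tcp_pos: [0.4735, -0.3482, 0.0832]
tool_rot: [0.998, -0.055, -0.011, -0.002]
force: [-21.6, -3.5, 10.4]
finger_gap: 0.003
gripper_force: 10.7
[238 356   9  10  70] [241.95714286 360.58571429] [ 0.49837114 -0.35541468  0.099     ]
```

The lever is against its stop: about 22 N, with the knob at x of about 0.498. Backing off, then checking everything numerically.

```bash
python3 -m creep '[{"slide":[-2,0,0],"angular":[0,0,0],"claw":-1},{"slide":[-3,0,0],"angular":[0,0,0],"claw":-1},{"slide":[-3,0,0],"angular":[0,0,0],"claw":-1},{"slide":[0,0,-3.5],"angular":[0,0,0],"claw":-1},{"slide":[0,0,-3.5],"angular":[0,0,0],"claw":-1},{"slide":[0,0,-3.5],"angular":[0,0,0],"claw":-1},{"slide":[0,0,-3.5],"angular":[0,0,0],"claw":-1},{"slide":[0,0,-3.5],"angular":[0,0,0],"claw":-1},{"slide":[0,0,0],"angular":[0,0,0],"claw":-1},{"slide":[0,0,0],"angular":[0,0,0],"claw":-1}]'
python3 - <<'E'
from h import *
C={n:cam(n) for n in("top","scene")}; I={n:viewer.snapshot(n) for n in C}
def blobs(im,lo,hi): 
    k,l,st,c=cv2.connectedComponentsWithStats(cv2.inRange(cv2.cvtColor(im,cv2.COLOR_BGR2HSV),lo,hi)); return [(c[i],st[i,4]) for i in range(1,k) if st[i,4]>12]
def near(bl,p,r): return [(b[0].round(1).tolist(),int(b[1])) for b in bl if np.hypot(*(b[0]-p))<r]
cen=np.array([.560,.057,0])+[-.003,-.1255,0]
pts={"spot":([.6255,-.163,.016],(0,150,90),(6,255,255)),"knob":([.495,-.352,.099],(0,150,90),(6,255,255)),
"pot+ base":([.6555,-.0775,.121],(0,0,0),(180,255,45)),"pot- base":([.458,-.0565,.121],(0,0,0),(180,255,45)),
"roll":([.6145,-.308,.052],(5,80,30),(16,220,200))}
for k,(P,lo,hi) in pts.items():
    for n in C: print(k,n,"expected",proj(C[n],P).round(1),"found",near(blobs(I[n],lo,hi),proj(C[n],P),14))
E
```

```text
t: 37.87
tcp_pos: [0.4044, -0.3418, 0.2614]
tool_rot: [0.998, -0.057, 0.0, 0.003]
force: [-0.8, -0.1, -0.2]
finger_gap: 0.003
gripper_force: 0.0
spot top expected [402.5 208. ] found [([402.3, 208.3], 28)]
spot scene expected [318.8 332.9] found [([318.0, 332.0], 21)]
knob top expected [482.9 248.7] found []
knob scene expected [241.5 359. ] found [([241.9, 360.2], 72)]
pot+ base top expected [377.4 188.2] found [([376.6, 184.3], 85)]
pot+ base scene expected [341.  294.4] found [([340.5, 293.7], 333)]
pot- base top expected [371.9 263.7] found [([372.0, 264.6], 360)]
pot- base scene expected [281.2 263.3] found [([282.0, 262.7], 321)]
roll top expected [457.5 208.3] found [([464.0, 196.7], 574)]
roll scene expected [290.9 370. ] found []
```

Spot, pots and lever all check out. The roll's blob is off its expected pixel, so I'll fit it properly in both views.

```bash
python3 - <<'E'
from h import *
def ring(n,im,ctr,org=(0,0)):
    h=cv2.cvtColor(im,cv2.COLOR_BGR2HSV); m=cv2.inRange(h,(0,70,20),(18,255,200)); H,W=m.shape
    k,l,st,c=cv2.connectedComponentsWithStats(m)
    for i in range(1,k):
        if st[i,4]>60 and np.hypot(*(c[i]-ctr))<40:
            cn=max(cv2.findContours((l==i).astype(np.uint8),0,1)[0],key=len)
            print(n,st[i],c[i].round(1),"ellipse",np.round(np.concatenate([np.ravel(x) for x in cv2.fitEllipse(cn)]),1),"minc",cv2.minEnclosingCircle(cn))
for n in("top","scene"):
    ring(n,viewer.snapshot(n),proj(cam(n),[.6145,-.308,.052]))
# rasterised text look at the tray in the top view
im=viewer.snapshot("top")[175:250:3,420:490:2]
h=cv2.cvtColor(im,cv2.COLOR_BGR2HSV)
for r in h: print("".join("#" if p[1]>70 and p[2]<220 else ("." if p[2]>170 else "-") for p in r))
E
```

```text
top [447 182  34  31 589] [463.8 196.6] ellipse [463.6 196.7  28.3  33.3  60.1] minc ((463.6944580078125, 196.96913146972656), 16.817602157592773)
scene [284 371  31  34 589] [299.2 387.1] ellipse [299.3 387.3  29.1  33.5 169. ] minc ((299.5, 387.5), 17.10272979736328)
.----------------------------------
.----------------------------------
----------------------.-...-.------
----------.......--#########-------
-......-----....-############.-----
--.............-###...-#######-----
--.............###.......#####-----
--............####.......-#####----
---...........#####.......####.----
---...........######.....-####-----
---............#######..#####--.---
---.............###########...-.---
----..............######......-----
----..........................--.--
----...........................-.--
-----..........................----
-----......................--------
-----....................----------
-----...................-----------
------................-------------
------..............---------------
------.............----------------
-------.....-----------------------
------------------------------###--
-----------------------------#####-
```

```bash
python3 - <<'E'
from h import *
T=cam("top");S=cam("scene")
X,e=tri((T,(463.6,196.8)),(S,(299.3,387.3)));print(X,e, "dist to tray", np.hypot(*(X[:2]-[.6145,-.3085])))
P=np.array([X[0],X[1]])
def sil(C,P,z0):
    a=np.linspace(0,2*np.pi,60); pts=np.array([proj(C,[P[0]+.04*np.cos(t),P[1]+.04*np.sin(t),z]) for t in a for z in(z0,z0+.048)]).astype(np.float32)
    return cv2.boundingRect(cv2.convexHull(pts)),cv2.contourArea(cv2.convexHull(pts))
for z in(.004,.03): print(sil(T,P,z),sil(S,P,z))
E
```

```text
[ 0.65210051 -0.33458366  0.03103785] [np.float64(0.1), np.float64(0.1)] dist to tray 0.04576194774648041
((446, 181, 35, 32), 808.0121537882369) ((283, 369, 32, 37), 885.7880928823724)
((449, 178, 36, 33), 846.0935176848434) ((282, 365, 33, 38), 909.5021202173084)
```

The roll has been knocked toward a tray corner. I'll check with a silhouette fit in all three views that it still lies flat.

```bash
python3 - <<'E'
from h import *
from scipy.optimize import least_squares
V=[]
for n in("top","scene","wrist"):
    C=cam(n); im=viewer.snapshot(n); h=cv2.cvtColor(im,cv2.COLOR_BGR2HSV); m=cv2.inRange(h,(0,70,20),(18,255,215))
    p0=proj(C,[.652,-.3346,.03]); k,l,st,c=cv2.connectedComponentsWithStats(m)
    b=[i for i in range(1,k) if st[i,4]>200 and np.hypot(*(c[i]-p0))<40]
    print(n,p0.round(1),[(st[i].tolist()) for i in b])
    if b:
        hull=cv2.convexHull(np.vstack(cv2.findContours((l==b[0]).astype(np.uint8),0,1)[0])).reshape(-1,2); V.append((C,hull.astype(float),n))
A=np.linspace(0,2*np.pi,24,endpoint=False); D=np.c_[np.cos(A),np.sin(A)]
a=np.linspace(0,2*np.pi,72)
def model(x): 
    Rr=R.from_rotvec([x[3],x[4],0]); return np.vstack([np.array([x[0],x[1],x[2]])+Rr.apply(np.c_[.04*np.cos(a),.04*np.sin(a),np.full(72,z)]) for z in(-.024,.024)])
def res(x,VV):
    P=model(x);o=[]
    for C,H,n in VV:
        pp=np.array([proj(C,p) for p in P]); o.append((pp@D.T).max(0)-(H@D.T).max(0)-.0)
    return np.concatenate(o)
for VV in(V,[v for v in V if v[2]=="wrist"]):
    if VV:
        r=least_squares(res,[.652,-.3346,.03,0,0],args=(VV,),loss="soft_l1",x_scale=[.01,.01,.01,.1,.1]); print([v[2] for v in VV],r.x.round(4),"rms",np.sqrt((r.fun**2).mean()).round(2))
        r=least_squares(lambda y:res(np.r_[y,.028,0,0],VV),[.652,-.3346],loss="soft_l1"); print("  flat",r.x.round(4),"rms",np.sqrt((r.fun**2).mean()).round(2))
E
```

```text
top [463.5 197. ] [[447, 182, 34, 31, 587]]
scene [299.4 387.4] [[284, 370, 31, 35, 610]]
wrist [ 278.4 -109.7] []
['top', 'scene'] [ 0.6518 -0.3341  0.0294  0.1211  0.0774] rms 0.64
  flat [ 0.6517 -0.3341] rms 0.71
```

```bash
python3 -m creep '[{"slide":[2,0,-1],"angular":[0,0,0],"claw":-1},{"slide":[2.5,0,-1],"angular":[0,0,0],"claw":-1},{"slide":[2.5,0,-1],"angular":[0,0,0],"claw":-1},{"slide":[2.5,0,-1],"angular":[0,0,0],"claw":-1},{"slide":[2.5,0,-1],"angular":[0,0,0],"claw":-1},{"slide":[2,0,0],"angular":[0,0,0],"claw":-1},{"slide":[0,0,0],"angular":[0,0,0],"claw":-1},{"slide":[0,0,0],"angular":[0,0,0],"claw":-1}]'
cat > fit.py <<'E'
from h import *
from scipy.optimize import least_squares
C=cam("wrist"); im=viewer.snapshot("wrist"); cv2.imwrite("pics/w12.png",im)
h=cv2.cvtColor(im,cv2.COLOR_BGR2HSV); m=cv2.inRange(h,(0,70,20),(18,255,215))
p0=proj(C,[.652,-.334,.03]); k,l,st,c=cv2.connectedComponentsWithStats(m)
b=[i for i in range(1,k) if st[i,4]>800 and np.hypot(*(c[i]-p0))<80]; print(p0.round(1),[st[i].tolist() for i in b])
H=cv2.convexHull(np.vstack(cv2.findContours((l==b[0]).astype(np.uint8),0,1)[0])).reshape(-1,2).astype(float)
A=np.linspace(0,2*np.pi,36,endpoint=False); D=np.c_[np.cos(A),np.sin(A)]; a=np.linspace(0,2*np.pi,72)
def res(x):
    P=np.vstack([x[:3]+R.from_rotvec([x[3],x[4],0]).apply(np.c_[.04*np.cos(a),.04*np.sin(a),np.full(72,z)]) for z in(-.024,.024)])
    return (np.array([proj(C,p) for p in P])@D.T).max(0)-(H@D.T).max(0)
for z in(.028,):
    r=least_squares(lambda y:res(np.r_[y[:2],z,y[2:]]),[.652,-.334,0,0],loss="soft_l1",x_scale=[.01,.01,.1,.1]); print(z,r.x.round(4),np.sqrt((r.fun**2).mean()).round(2))
r=least_squares(lambda y:res(np.r_[y,0,0]),[.652,-.334,.028],loss="soft_l1"); print("flat",r.x.round(4),np.sqrt((r.fun**2).mean()).round(2))
# tray outline
w=cv2.inRange(h,(10,0,150),(40,60,255));k,l,st,c=cv2.connectedComponentsWithStats(w);i=1+st[1:,4].argmax()
hu=cv2.convexHull(np.vstack(cv2.findContours((l==i).astype(np.uint8),0,1)[0]));q=cv2.approxPolyDP(hu,12,True).reshape(-1,2)
print([(tuple(p.tolist()),atz(C,p,.03)[:2].round(3).tolist()) for p in q])
E
python3 fit.py
```

```text
t: 38.93
tcp_pos: [0.5428, -0.3559, 0.3069]
tool_rot: [0.998, -0.056, -0.003, -0.0]
force: [-0.4, 0.4, -0.3]
finger_gap: 0.002
gripper_force: 0.0
[286.5  91.5] [[245, 43, 84, 91, 3413]]
0.028 [ 0.6531 -0.3361 -0.0278 -0.0709] 0.81
flat [ 0.6528 -0.3349  0.0202] 0.45
[((639, 47), [0.654, -0.675]), ((639, 437), [0.197, -0.722]), ((74, 410), [0.315, -0.024]), ((151, 28), [0.722, -0.214]), ((200, 0), [0.74, -0.265]), ((488, 0), [0.711, -0.531])]
```

The roll fits flat on the tray floor (rms 0.45 px, not raised), about 46 mm from the tray centre. It cannot get past 51 mm inside the tray and the limit is 55 mm. Spot, pots and lever were confirmed too, so I'm handing in.

```bash
python3 -c "
from station import ticket
print(ticket.sign_off())"
```

```text
the job is handed in; nothing more can be done
None
```

I handed the job in with both yellow pots upside down on the two end posts, the red spot within about 3 mm of under the nozzle, the lever against its stop, and the roll flat in the tray (knocked about 46 mm off centre, limit 55 mm); the sign-off gave no verdict.

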